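# Slide a returned carton off the sorting stand into the tote

## Task

Push the blue tote straight back until it sits snug and square against the front of the sorting stand. Then slide the white carton out of its lane, with gentle pressure from above, and over the stand's front edge so that it drops into the tote. Do not press hard on the carton (it dents), shove the tote hard against the stand, or disturb the brown carton or anything else on the bench.

Things in the scene. Friction and masses are not known exactly. Their poses are not given: they have to be found in the camera images.
- stand: Sorting stand: fixed steel table 215 (own x) x 170 (own y) mm, deck 100 mm above the bench; its place and yaw vary. Origin: centre of its underside. Own -y is the front, open at the deck. Green walls, 5 mm thick, 30 mm above the deck, close the back (inner face at y = +80 mm) and ends; a middle one makes two lanes along own y, 100 mm wide inside, centre lines at x = -52.5 and +52.5 mm.
- stand_front (a point): Middle of the deck's front edge (yellow line), 100 mm above the bench; axes as the stand's. Below it a steel face reaches down to the bench, for the tote to dock against.
- white_box_center (a point): Centre of the white carton (blue band): 84 (own x) x 110 (own y) x 22 mm high, 0.15 to 0.31 kg, stiff, its top 11 mm above this point. It lies in either lane, back end up to 6 mm from the back wall; lane walls stand 8 mm higher. The deck is slicker than a fingertip: 6 to 12 N downward drags it, 25 N (a millimetre too low) dents it. Once half overhangs, lift off and it tips in; pressed there it pinches.
- brown_box_center (a point): Centre of the brown carton (orange band, yellow tape), same size as the white one, in the other lane. It stays there.
- tote: Blue open tote, loose, 0.4 kg, 250 (own x) x 170 (own y) x 85 mm high, walls and floor 4 mm; rim 15 mm below the deck. Origin: centre of its underside. It stands 45 to 100 mm short of the stand's front, slightly askew, own +y towards the stand. It slides at 2 to 4 N. Push its far (own -y) wall at the middle, then, if it is still askew against the face, on the side that lags. More than 30 N on it is too hard.
- small_carton: Bystander: brown carton 140 x 100 x 70 mm on the bench at the left of the stand. Origin: centre of its underside.
- mug: Bystander: blue mug, 80 mm across, 95 mm high. Origin: centre of its underside.
- glue: Bystander: white bottle with red cap, 60 mm across, 150 mm high, beyond the stand. Origin: centre of its underside.
- tape_roll: Bystander: roll of tape lying flat, 100 mm across, 48 mm high, beyond the stand. Origin: centre of its underside.
- opener: Bystander: screwdriver with red handle, 30 mm high at most, lying on the bench on the robot's right, nearer the robot than the tote.
- white_carton: Bystander: big white carton 200 x 130 x 80 mm to the right of the tote. Origin: centre of its underside.
There are look-alikes about, which are no part of the job. What is meant by the part that bears white_box_center is not purple or turquoise, and is the larger of those in its own colour.

How it is judged:
On the way:
1. the tote sits snug and square against the stand's front, the white carton still in its lane (y of tote in the frame of stand above -0.178 m and angle between the y axis of tote and the y axis of stand, either way round below 0.05 rad and distance of white_box_center from where it was at the start of the episode below 0.01 m), for 0.2 s.
At the end, for the whole second after the job is handed in: The white carton lies at rest inside the tote, its centre within the walls and below the rim; the tote stands flat and still against the stand (gap under 10 mm, square within 0.08 rad); the brown carton is within 10 mm of where it was (x of white_box_center in the frame of tote between -0.12 and 0.12 m and y of white_box_center in the frame of tote between -0.08 and 0.08 m and z of white_box_center in the frame of tote below 0.07 m and y of tote in the frame of stand above -0.18 m and angle between the y axis of tote and the y axis of stand, either way round below 0.08 rad and angle between tote's own z axis and vertical below 0.05 rad and linear speed of white_box below 0.02 m/s and distance of brown_box_center from where it was at the start of the episode below 0.01 m); the robot touches nothing.
It fails at once if the white carton is pressed with more than 25 N by the robot (contact force between any of the fingers, the arm and white_box above 25 N).
It fails at once if the tote is pushed by the robot with more than 30 N (contact force between any of the fingers, the arm and tote above 30 N).
It fails at once if the brown carton is moved more than 10 mm (distance of brown_box_center from where it was at the start of the episode above 0.01 m).
It fails at once if a bystander on the bench is moved more than 15 mm (distance of any of small_carton, mug, glue, tape_roll, opener, white_carton from where it was at the start of the episode above 0.015 m).
It also fails if it takes over 72 s, if anything falls off the work surface, if the arm or the gripper's body presses on something with over 40 N, if the wrist force passes 120 N, or if a joint passes its speed limit or range.

## Robot

A 6-joint arm with a two-finger parallel gripper is mounted at the origin on the work surface. World frame = base frame: x ahead of the robot, y to its left, z up, the work surface at z = 0. Lengths are in m, angles in rad, forces in N, time in s.
With the tool pointing down it reaches from about 0.425 to 1.125 m from the base axis. Payload 14.9 kg.
Tool frame: the origin (TCP) lies at the very end of the fingers, on their centre line; the grasp point (between the pads) lies pinch_z behind it (pinch_z is the distance from the TCP to the grasp point, in m); z points along the fingers, y is the line along which they close (so a half turn about z gives the same grasp; the last joint's range is limited). The gripper opens to 91 mm and grips with 3 to 60 N. Pads are 32 mm wide; open, the fingers measure 118 mm over their backs; the gripper's body (76 mm by 178 mm) begins 60 mm behind the grasp point.
Start: joints at [1.076, 0.379, 1.734, -0, 1.028, -0.033], TCP at [0.312, 0.627, 0.214] pointing down, gripper open.
Joint ranges: [-2.77, 2.77], [-0.74, 2.19], [0, 2.66], [-1.06, 4.2], [0.31, 2.87], [-3.08, 3.08]. Speed limits (rad/s): [1.89, 1.89, 2.39, 3.14, 3.14, 3.14].

## Interface

Orientations are given as a unit quaternion [w, x, y, z].
In Python, from workcell import get_state, grab_frame, get_calibration, close_job, pinch_z gives the robot as it stands.
- The arm moves only by the tool arm_command, never from a script. Its argument "steps" is a list of rows, each an object of numbers: "hand": the finger opening in m, from 0 to 0.0912; "x", "y", "z": the shift along the tool's x, y, z in m; "rx", "ry", "rz": the turn, a rotation vector about the tool's x, y, z in degrees. A call has exactly 8 rows; each row is the pose to reach, as a shift and turn from the pose commanded when the call began, along the tool's axes at that moment; what a row does not reach only later rows make up. A row lasts 1/8 s, in which the tool goes at most 62.5 mm and 10.7 degrees, less where a joint would pass 70% of its speed; a pose out of reach is approached as far as the arm can. A call with a gripper value outside its range is refused whole. The fingers move at their own pace and stop on an object; "grip_force" is the grip in N (left out, the last holds). Time passes only in rows, so rows that repeat a pose let the fingers close, or fill a call up. It gives the time, the measured TCP pose, the force, the opening and the grip force at its end, in the units of the state.
- get_state(): the state, without advancing time (a new reading comes with each control period).
- grab_frame(name): name is "side" or "top" or "wrist"; returns the picture (384x512x3 uint8, red, green, blue); there is no depth.
- get_calibration(name): a dict with "fx", "fy", "cx", "cy" (pixels), "extrinsics" (4x4, takes a point from world to camera coordinates). Camera axes: x right, y down, z forward; pixel columns grow to the right and rows downward; lengths in m; the calibration is good to about 2 mm. A picture is of the moment at which its call begins: read the wrist's pose just before it. get_calibration takes no time and is no camera call; for the wrist camera it gives the pose at the moment of the call.
- close_job(): hands the job in; it is judged then, once.
The state is a dict: "time": time; "joint_pos": joint angles; "dq": joint speeds; "joint_torque": joint torques, N m; "tool_pos": TCP position; "ee_rot": TCP orientation; "contact_force": force on the tool from outside, world axes, zero at the start; "moment": the same for the moment, N m; "opening": finger opening in m; "finger_force": force on a finger pad.
Only numpy, scipy, OpenCV 4.12 (cv2) and the standard library are available. Lean on these libraries where they do the work, as an engineer would, in place of code of your own. Each camera call takes 0.05 s, during which the arm holds its last target. There are 200 camera calls.

## Working session

There is one attempt and no reset: what is moved stays moved. The work goes in short steps, Python scripts to look and compute and a tool call to move; the robot and the scene stay as the last step left them, time stands still between calls to the robot, and variables do not carry over. Pictures are saved under pics/ and viewed, at most 10 in all, crops included, and the job is handed in when it is done.

Besides the shell and the picture viewer there is one more tool, called after "Emit:" as name(argument=value, ...) on one line, values as JSON. arm_command: Moves the arm, as the interface text tells. Its arguments: {"type":"object","properties":{"steps":{"type":"array"},"grip_force":{"type":"number"}},"required":["steps"]}

```bash
mkdir -p pics
cat > h.py <<'E'
import numpy as np,cv2
from workcell import *
def snap(n,f):
    im=grab_frame(n); cv2.imwrite('pics/'+f,cv2.cvtColor(im,cv2.COLOR_RGB2BGR)); return im
def ray(n,uv,z,c=None):
    c=c or get_calibration(n);E=np.array(c['extrinsics']);R,t=E[:3,:3],E[:3,3]
    o=-R.T@t;out=[]
    for u,v in np.atleast_2d(uv):
        d=R.T@np.array([(u-c['cx'])/c['fx'],(v-c['cy'])/c['fy'],1]);out.append(o+d*(z-o[2])/d[2])
    return np.array(out)
def proj(n,P):
    c=get_calibration(n);E=np.array(c['extrinsics']);q=np.atleast_2d(P)@E[:3,:3].T+E[:3,3]
    return np.c_[q[:,0]/q[:,2]*c['fx']+c['cx'],q[:,1]/q[:,2]*c['fy']+c['cy']]
E
python3 - <<'E'
from h import *
s=get_state();print(s)
print(pinch_z if not callable(pinch_z) else pinch_z())
for n in('top','side'):snap(n,n+'0.png')
a=cv2.imread('pics/top0.png')
cv2.imwrite('pics/t0b.png',cv2.resize(a,(800,600),interpolation=cv2.INTER_CUBIC))
E
```

```text
{'time': 0.0, 'joint_pos': array([ 1.07565567e+00,  3.79394130e-01,  1.73477623e+00, -7.78001704e-07,
        1.02849347e+00, -3.32790830e-02]), 'dq': array([-0.00184731,  0.0007272 , -0.00096913,  0.00177619,  0.00184443,
        0.0007809 ]), 'joint_torque': array([ 4.15355695e-03, -7.63705373e+01, -4.34390509e+01,  6.52820617e-02,
        4.20742517e-02, -7.42413499e-05]), 'tool_pos': array([0.3117366 , 0.62631601, 0.2133006 ]), 'ee_rot': array([-1.39546292e-04,  2.28883472e-01,  9.73453681e-01, -5.17092610e-04]), 'contact_force': array([ 0.76548292,  0.18108807, -0.42154897]), 'moment': array([ 0.02227704, -0.04979128, -0.04633466]), 'finger_force': 0.0, 'opening': 0.09095924491576117}
0.0188
```

View pics/t0b.png

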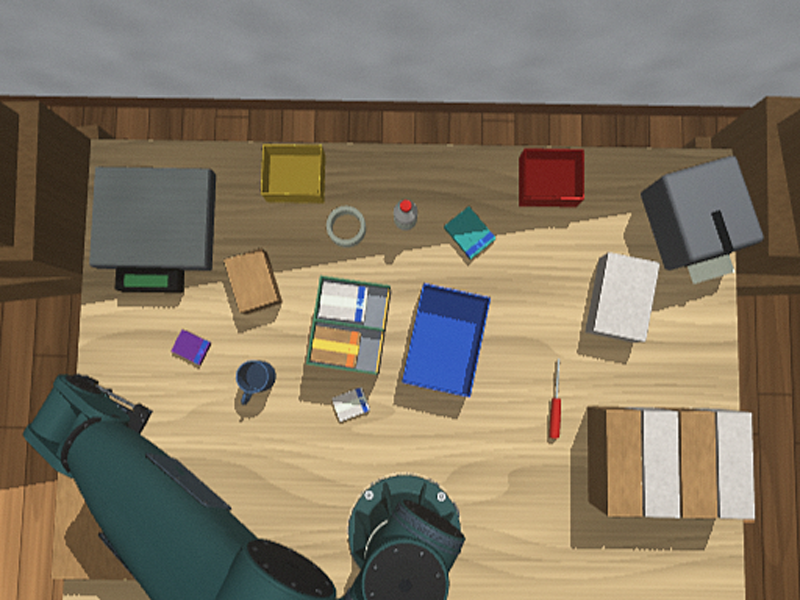

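View pics/side0.png

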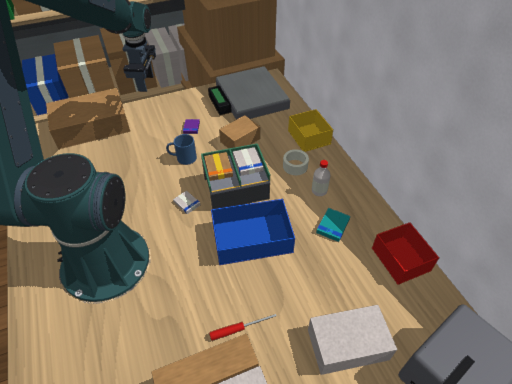

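The top view (800x600) has four candidates: a white carton with a blue band in the stand's far lane (343,302), a small white look-alike on the bench (350,405), a purple one (190,347) and a turquoise one (470,235). I choose the lane one, since it is white and the larger. The front faces world -y, with the tote at (447,340). Next is a close crop to check the choice and pick corners.

Run:
```python
import cv2
a=cv2.imread('pics/top0.png')[170:260,188:322]
cv2.imwrite('pics/c1.png',cv2.resize(a,None,fx=5.9,fy=5.9,interpolation=cv2.INTER_CUBIC))
```

```text
(no output)
```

View pics/c1.png

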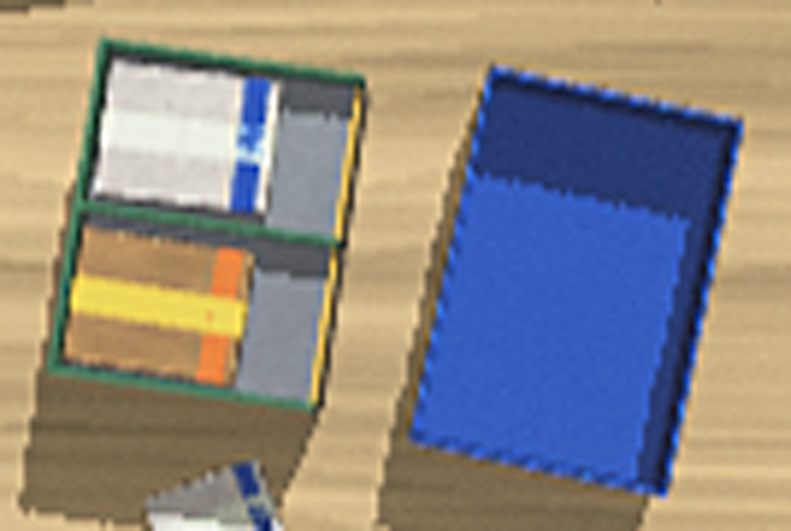

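The white carton in the upper lane is the right one: blue band, corners (113,60),(277,82),(263,213),(94,195), back end close to the wall. The tote rim corners are (491,67),(743,120),(665,495),(411,440), and the stand wall corners are clear too.

```bash
cat > fit.py <<'E'
from h import *
from scipy.optimize import least_squares
def fit(n,uv,c,z,L):  # corners local L (xy) at height z -> x,y,yaw
    W=ray(n,uv,z)[:,:2]
    def r(p):
        C,S=np.cos(p[2]),np.sin(p[2]);return (L@np.array([[C,S],[-S,C]])+p[:2]-W).ravel()
    s=least_squares(r,[*W.mean(0),1.5]);return s.x,np.abs(s.fun).max()
def rect(a,b): return np.array([[a,b],[a,-b],[-a,-b],[-a,b]])/2  # order: back-x+, front-x+, front-x-, back-x-
E
python3 - <<'E'
from fit import *
f=lambda l:(np.array(l)+.5)/5.9+[188,170]-.5
g=lambda l,z,L:print(np.round(np.r_[fit('top',f(l),0,z,L)],4))
from fit import fit
def F(name,l,z,L):
    p,e=fit('top',f(l),0,z,L);print(name,np.round(p,4),'err',round(e,4))
# stand own +y = world +y-ish; own +x -> world +x-ish. yaw small
F('stand',[(103,40),(364,77),(315,407),(52,370)],.13,rect(.215,.170))
F('tote',[(491,67),(743,120),(665,495),(411,440)],.085,rect(.25,.17))
F('white',[(113,60),(277,82),(263,213),(94,195)],.122,rect(.084,.11))
c=get_calibration('top');E=np.array(c['extrinsics']);print(-E[:3,:3].T@E[:3,3])
E
```

```text
stand [ 0.5076  0.1418 -0.1258] err 0.0027
tote [ 0.4776 -0.0941 -0.1966] err 0.0018
white [ 0.5621  0.1576 -0.102 ] err 0.0023
[0.40806377 0.01203647 1.69953363]
```

```bash
cat > plan.py <<'E'
from h import *
import sys
from scipy.spatial.transform import Rotation as Ro
S=np.array([.5076,.1418,0]);th=-.1258
Rs=Ro.from_euler('z',th).as_matrix()
def w(x,y,z): return S+Rs@[x,y,z]   # stand frame -> world
def sf(p): return Rs.T@(np.asarray(p)-S)
def plan(P,yaw=th,p0=None,q0=None):
    s=get_state();q=s['ee_rot'] if q0 is None else q0;R=Ro.from_quat([*q[1:],q[0]])
    p0=s['tool_pos'] if p0 is None else p0
    # target: tool y along (−sin yaw, cos yaw), z down
    Y=np.array([-np.sin(yaw),np.cos(yaw),0]);Z=np.array([0,0,-1.]);T=np.c_[np.cross(Y,Z),Y,Z]
    rv=(R.inv()*Ro.from_matrix(T)).as_rotvec(degrees=True)
    print('d',np.round(R.inv().apply(P-p0),4),'rv',np.round(rv,2),'P',np.round(P,3))
def st():
    s=get_state();print('t',s['time'],'stand',np.round(sf(s['tool_pos']),4),'F',np.round(Rs.T@s['contact_force'],2))
E
python3 - <<'E'
from plan import *
plan(np.array([.52,.2,.26])); plan(w(0,-.37,.26))
T=Ro.from_matrix(np.c_[np.cross([-np.sin(th),np.cos(th),0],[0,0,-1]),[-np.sin(th),np.cos(th),0],[0,0,-1]]).as_quat()
plan(w(0,-.37,.26),p0=np.array([.52,.2,.26]),q0=[T[3],*T[:3]])
E
```

```text
d [-0.3764 -0.289  -0.0464] rv [-6.000e-02 -1.000e-02 -1.925e+01] P [0.52 0.2  0.26]
d [-0.5132 -0.6959 -0.046 ] rv [-6.000e-02 -1.000e-02 -1.925e+01] P [ 0.461 -0.225  0.26 ]
d [ 0.005  -0.4293  0.    ] rv [0. 0. 0.] P [ 0.461 -0.225  0.26 ]
```

Emit:
arm_command(steps=[{"x": -0.046, "y": -0.036, "z": -0.046, "rz": -5, "hand": 0}, {"x": -0.094, "y": -0.072, "z": -0.046, "rz": -10, "hand": 0}, {"x": -0.141, "y": -0.108, "z": -0.046, "rz": -15, "hand": 0}, {"x": -0.188, "y": -0.144, "z": -0.046, "rz": -19.3, "hand": 0}, {"x": -0.235, "y": -0.18, "z": -0.046, "rz": -19.3, "hand": 0}, {"x": -0.282, "y": -0.216, "z": -0.046, "rz": -19.3, "hand": 0}, {"x": -0.329, "y": -0.252, "z": -0.046, "rz": -19.3, "hand": 0}, {"x": -0.376, "y": -0.289, "z": -0.046, "rz": -19.3, "hand": 0}])

```text
schema error: expected keys hand, x, y, z, rx, ry, rz
```

Emit:
arm_command(steps=[{"x": 0, "y": -0.055, "z": 0}, {"x": 0.001, "y": -0.11, "z": 0}, {"x": 0.002, "y": -0.165, "z": 0}, {"x": 0.003, "y": -0.22, "z": 0}, {"x": 0.004, "y": -0.275, "z": 0}, {"x": 0.005, "y": -0.33, "z": 0}, {"x": 0.005, "y": -0.385, "z": 0}, {"x": 0.005, "y": -0.43, "z": 0}])

```text
schema error: expected keys hand, x, y, z, rx, ry, rz
```

Run:
```python
from plan import *
st(); plan(w(0,-.37,.04)); snap('wrist','w1.png'); print(np.round(proj('wrist',[w(0,-.085,.1),w(-.1075,-.085,.1)])))
```

```text
t 0.1 stand [-0.2551  0.4561  0.2133] F [0.83 0.61 0.16]
d [-0.5132 -0.6957  0.174 ] rv [-6.000e-02 -1.000e-02 -1.925e+01] P [ 0.461 -0.225  0.04 ]
[[-105.  540.]
 [-161.  473.]]
```

View pics/w1.png

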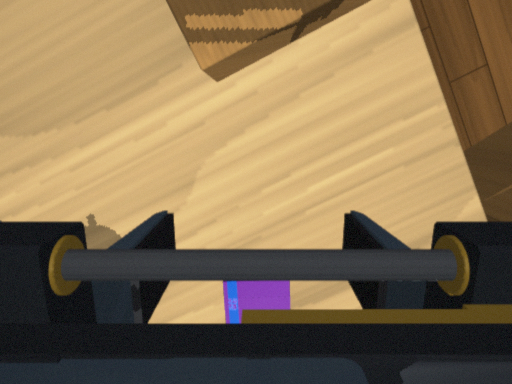

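The moves were refused because every row needs all the keys; the wrist view only shows the purple look-alike below (265,295). I'll repeat the calls with full rows.

Emit:
arm_command(steps=[{"x": -0.046, "y": -0.036, "z": -0.046, "rx": 0, "ry": 0, "rz": -5, "hand": 0}, {"x": -0.094, "y": -0.072, "z": -0.046, "rx": 0, "ry": 0, "rz": -10, "hand": 0}, {"x": -0.141, "y": -0.108, "z": -0.046, "rx": 0, "ry": 0, "rz": -15, "hand": 0}, {"x": -0.188, "y": -0.144, "z": -0.046, "rx": 0, "ry": 0, "rz": -19.3, "hand": 0}, {"x": -0.235, "y": -0.18, "z": -0.046, "rx": 0, "ry": 0, "rz": -19.3, "hand": 0}, {"x": -0.282, "y": -0.216, "z": -0.046, "rx": 0, "ry": 0, "rz": -19.3, "hand": 0}, {"x": -0.329, "y": -0.252, "z": -0.046, "rx": 0, "ry": 0, "rz": -19.3, "hand": 0}, {"x": -0.376, "y": -0.289, "z": -0.046, "rx": 0, "ry": 0, "rz": -19.3, "hand": 0}])

```text
time: 1.15
tool_pos: [0.5203, 0.1986, 0.26]
ee_rot: [0.0, 0.062, 0.998, 0.0]
contact_force: [0.5, 0.3, 1.3]
opening: 0.0141
finger_force: 0.0
```

Emit:
arm_command(steps=[{"x": 0, "y": -0.055, "z": 0, "rx": 0, "ry": 0, "rz": 0, "hand": 0}, {"x": 0.001, "y": -0.11, "z": 0, "rx": 0, "ry": 0, "rz": 0, "hand": 0}, {"x": 0.002, "y": -0.165, "z": 0, "rx": 0, "ry": 0, "rz": 0, "hand": 0}, {"x": 0.003, "y": -0.22, "z": 0, "rx": 0, "ry": 0, "rz": 0, "hand": 0}, {"x": 0.004, "y": -0.275, "z": 0, "rx": 0, "ry": 0, "rz": 0, "hand": 0}, {"x": 0.005, "y": -0.33, "z": 0, "rx": 0, "ry": 0, "rz": 0, "hand": 0}, {"x": 0.005, "y": -0.385, "z": 0, "rx": 0, "ry": 0, "rz": 0, "hand": 0}, {"x": 0.005, "y": -0.43, "z": 0, "rx": 0, "ry": 0, "rz": 0, "hand": 0}])

```text
time: 2.15
tool_pos: [0.4606, -0.2275, 0.26]
ee_rot: [0.0, 0.063, 0.998, -0.0]
contact_force: [0.8, 0.2, 0.2]
opening: 0.0004
finger_force: 0.0
```

Run:
```python
from plan import *
st(); plan(w(0,-.37,.04)); print(get_state()['opening'])
```

```text
t 2.15 stand [-3.000e-04 -3.723e-01  2.600e-01] F [0.72 0.34 0.17]
d [-0.0003  0.0023  0.22  ] rv [-0.    0.01  0.01] P [ 0.461 -0.225  0.04 ]
0.00043551304409594597
```

Emit:
arm_command(steps=[{"x": 0, "y": 0, "z": 0.04, "rx": 0, "ry": 0, "rz": 0, "hand": 0}, {"x": 0, "y": 0, "z": 0.08, "rx": 0, "ry": 0, "rz": 0, "hand": 0}, {"x": 0, "y": 0, "z": 0.12, "rx": 0, "ry": 0, "rz": 0, "hand": 0}, {"x": 0, "y": 0, "z": 0.16, "rx": 0, "ry": 0, "rz": 0, "hand": 0}, {"x": 0, "y": 0, "z": 0.19, "rx": 0, "ry": 0, "rz": 0, "hand": 0}, {"x": 0, "y": 0, "z": 0.215, "rx": 0, "ry": 0, "rz": 0, "hand": 0}, {"x": 0, "y": 0.005, "z": 0.215, "rx": 0, "ry": 0, "rz": 0, "hand": 0}, {"x": 0, "y": 0.01, "z": 0.215, "rx": 0, "ry": 0, "rz": 0, "hand": 0}])

```text
time: 3.15
tool_pos: [0.4628, -0.2155, 0.0457]
ee_rot: [0.0, 0.062, 0.998, -0.0]
contact_force: [0.4, -0.6, 0.7]
opening: 0.0003
finger_force: 0.0
```

Emit:
arm_command(steps=[{"x": 0, "y": 0.005, "z": 0, "rx": 0, "ry": 0, "rz": 0, "hand": 0}, {"x": 0, "y": 0.01, "z": 0, "rx": 0, "ry": 0, "rz": 0, "hand": 0}, {"x": 0, "y": 0.015, "z": 0, "rx": 0, "ry": 0, "rz": 0, "hand": 0}, {"x": 0, "y": 0.02, "z": 0, "rx": 0, "ry": 0, "rz": 0, "hand": 0}, {"x": 0, "y": 0.025, "z": 0, "rx": 0, "ry": 0, "rz": 0, "hand": 0}, {"x": 0, "y": 0.03, "z": 0, "rx": 0, "ry": 0, "rz": 0, "hand": 0}, {"x": 0, "y": 0.035, "z": 0, "rx": 0, "ry": 0, "rz": 0, "hand": 0}, {"x": 0, "y": 0.04, "z": 0, "rx": 0, "ry": 0, "rz": 0, "hand": 0}])

```text
time: 4.15
tool_pos: [0.4675, -0.1757, 0.045]
ee_rot: [0.0, 0.062, 0.998, -0.0]
contact_force: [-0.7, -2.0, -0.1]
opening: 0.0005
finger_force: 1.4
```

Emit:
arm_command(steps=[{"x": 0, "y": 0.005, "z": 0, "rx": 0, "ry": 0, "rz": 0, "hand": 0}, {"x": 0, "y": 0.01, "z": 0, "rx": 0, "ry": 0, "rz": 0, "hand": 0}, {"x": 0, "y": 0.015, "z": 0, "rx": 0, "ry": 0, "rz": 0, "hand": 0}, {"x": 0, "y": 0.02, "z": 0, "rx": 0, "ry": 0, "rz": 0, "hand": 0}, {"x": 0, "y": 0.024, "z": 0, "rx": 0, "ry": 0, "rz": 0, "hand": 0}, {"x": 0, "y": 0.028, "z": 0, "rx": 0, "ry": 0, "rz": 0, "hand": 0}, {"x": 0, "y": 0.032, "z": 0, "rx": 0, "ry": 0, "rz": 0, "hand": 0}, {"x": 0, "y": 0.035, "z": 0, "rx": 0, "ry": 0, "rz": 0, "hand": 0}])

```text
time: 5.15
tool_pos: [0.4718, -0.141, 0.0449]
ee_rot: [-0.0, 0.062, 0.998, -0.0]
contact_force: [0.6, -3.8, 0.6]
opening: 0.0002
finger_force: 1.5
```

Emit:
arm_command(steps=[{"x": 0, "y": 0.001, "z": 0, "rx": 0, "ry": 0, "rz": 0, "hand": 0}, {"x": 0, "y": 0.002, "z": 0, "rx": 0, "ry": 0, "rz": 0, "hand": 0}, {"x": 0, "y": 0.003, "z": 0, "rx": 0, "ry": 0, "rz": 0, "hand": 0}, {"x": 0, "y": 0.004, "z": 0, "rx": 0, "ry": 0, "rz": 0, "hand": 0}, {"x": 0, "y": 0.005, "z": 0, "rx": 0, "ry": 0, "rz": 0, "hand": 0}, {"x": 0, "y": 0.006, "z": 0, "rx": 0, "ry": 0, "rz": 0, "hand": 0}, {"x": 0, "y": 0.007, "z": 0, "rx": 0, "ry": 0, "rz": 0, "hand": 0}, {"x": 0, "y": 0.008, "z": 0, "rx": 0, "ry": 0, "rz": 0, "hand": 0}])

```text
time: 6.15
tool_pos: [0.4728, -0.1332, 0.0449]
ee_rot: [-0.0, 0.062, 0.998, -0.0]
contact_force: [-0.4, -3.1, 0.2]
opening: 0.0004
finger_force: 1.5
```

Run:
```python
from plan import *
st();im=snap('top','t2.png')
a=cv2.imread('pics/t2.png')[160:260,188:322]
cv2.imwrite('pics/c2.png',cv2.resize(a,None,fx=5.9,fy=5.9,interpolation=cv2.INTER_CUBIC))
```

```text
t 6.15 stand [-0.     -0.2772  0.0449] F [ 0.04 -3.13  0.21]
```

View pics/c2.png

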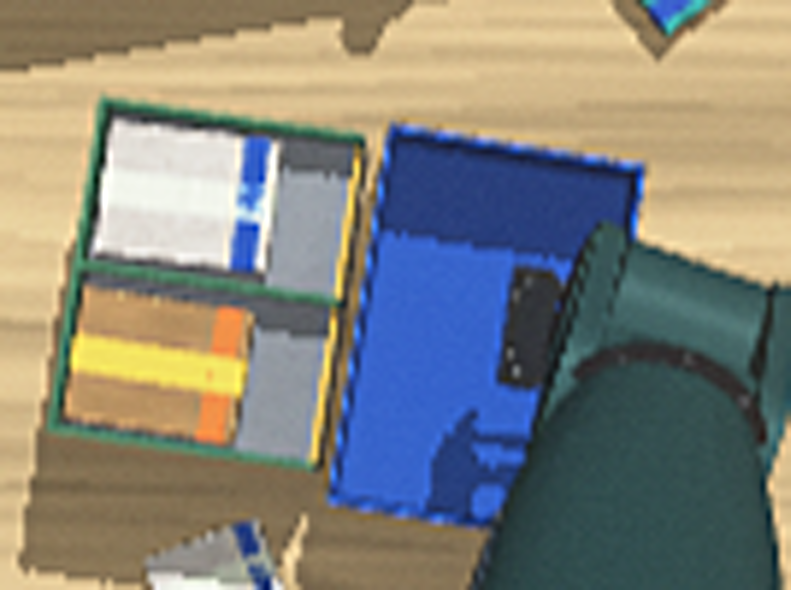

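The tote is now nearly square (left rim (390,128)-(332,500), parallel to the stand's front) with a gap of about 8 mm. I'll continue slowly.

Emit:
arm_command(steps=[{"x": 0, "y": 0.0007, "z": 0, "rx": 0, "ry": 0, "rz": 0, "hand": 0}, {"x": 0, "y": 0.0014, "z": 0, "rx": 0, "ry": 0, "rz": 0, "hand": 0}, {"x": 0, "y": 0.0021, "z": 0, "rx": 0, "ry": 0, "rz": 0, "hand": 0}, {"x": 0, "y": 0.0028, "z": 0, "rx": 0, "ry": 0, "rz": 0, "hand": 0}, {"x": 0, "y": 0.0035, "z": 0, "rx": 0, "ry": 0, "rz": 0, "hand": 0}, {"x": 0, "y": 0.004, "z": 0, "rx": 0, "ry": 0, "rz": 0, "hand": 0}, {"x": 0, "y": 0.0045, "z": 0, "rx": 0, "ry": 0, "rz": 0, "hand": 0}, {"x": 0, "y": 0.005, "z": 0, "rx": 0, "ry": 0, "rz": 0, "hand": 0}])

```text
time: 7.2
tool_pos: [0.4734, -0.1283, 0.0449]
ee_rot: [0.0, 0.062, 0.998, -0.0]
contact_force: [-0.6, -3.3, 0.4]
opening: 0.0005
finger_force: 1.5
```

Emit:
arm_command(steps=[{"x": 0, "y": 0.0002, "z": 0, "rx": 0, "ry": 0, "rz": 0, "hand": 0}, {"x": 0, "y": 0.0004, "z": 0, "rx": 0, "ry": 0, "rz": 0, "hand": 0}, {"x": 0, "y": 0.0006, "z": 0, "rx": 0, "ry": 0, "rz": 0, "hand": 0}, {"x": 0, "y": 0.0008, "z": 0, "rx": 0, "ry": 0, "rz": 0, "hand": 0}, {"x": 0, "y": 0.001, "z": 0, "rx": 0, "ry": 0, "rz": 0, "hand": 0}, {"x": 0, "y": 0.0012, "z": 0, "rx": 0, "ry": 0, "rz": 0, "hand": 0}, {"x": 0, "y": 0.0013, "z": 0, "rx": 0, "ry": 0, "rz": 0, "hand": 0}, {"x": 0, "y": 0.0014, "z": 0, "rx": 0, "ry": 0, "rz": 0, "hand": 0}])

```text
time: 8.2
tool_pos: [0.4736, -0.127, 0.0449]
ee_rot: [-0.0, 0.062, 0.998, 0.0]
contact_force: [-0.1, -3.5, 0.2]
opening: 0.0004
finger_force: 1.5
```

Emit:
arm_command(steps=[{"x": 0, "y": 0.0003, "z": 0, "rx": 0, "ry": 0, "rz": 0, "hand": 0}, {"x": 0, "y": 0.0006, "z": 0, "rx": 0, "ry": 0, "rz": 0, "hand": 0}, {"x": 0, "y": 0.0009, "z": 0, "rx": 0, "ry": 0, "rz": 0, "hand": 0}, {"x": 0, "y": 0.0012, "z": 0, "rx": 0, "ry": 0, "rz": 0, "hand": 0}, {"x": 0, "y": 0.0014, "z": 0, "rx": 0, "ry": 0, "rz": 0, "hand": 0}, {"x": 0, "y": 0.0016, "z": 0, "rx": 0, "ry": 0, "rz": 0, "hand": 0}, {"x": 0, "y": 0.0018, "z": 0, "rx": 0, "ry": 0, "rz": 0, "hand": 0}, {"x": 0, "y": 0.002, "z": 0, "rx": 0, "ry": 0, "rz": 0, "hand": 0}])

```text
time: 9.2
tool_pos: [0.4738, -0.125, 0.0449]
ee_rot: [-0.0, 0.062, 0.998, -0.0]
contact_force: [-0.3, -2.9, -0.2]
opening: 0.0004
finger_force: 1.5
```

Emit:
arm_command(steps=[{"x": 0, "y": 0.0003, "z": 0, "rx": 0, "ry": 0, "rz": 0, "hand": 0}, {"x": 0, "y": 0.0006, "z": 0, "rx": 0, "ry": 0, "rz": 0, "hand": 0}, {"x": 0, "y": 0.0009, "z": 0, "rx": 0, "ry": 0, "rz": 0, "hand": 0}, {"x": 0, "y": 0.0012, "z": 0, "rx": 0, "ry": 0, "rz": 0, "hand": 0}, {"x": 0, "y": 0.0014, "z": 0, "rx": 0, "ry": 0, "rz": 0, "hand": 0}, {"x": 0, "y": 0.0016, "z": 0, "rx": 0, "ry": 0, "rz": 0, "hand": 0}, {"x": 0, "y": 0.0018, "z": 0, "rx": 0, "ry": 0, "rz": 0, "hand": 0}, {"x": 0, "y": 0.002, "z": 0, "rx": 0, "ry": 0, "rz": 0, "hand": 0}])

```text
time: 10.2
tool_pos: [0.4742, -0.1231, 0.045]
ee_rot: [0.0, 0.062, 0.998, -0.0]
contact_force: [1.0, -4.5, -1.4]
opening: 0.0004
finger_force: 2.0
```

Run:
```python
from plan import *
st();snap('side','s3.png')
snap('top','t3.png')
a=cv2.imread('pics/s3.png')[140:270,190:310];b=cv2.imread('pics/t3.png')[165:265,188:322]
A=cv2.resize(a,(400,433),interpolation=cv2.INTER_CUBIC);B=cv2.resize(b,(400,299),interpolation=cv2.INTER_CUBIC)
o=np.zeros((433,800,3),np.uint8);o[:,:400]=A;o[:299,400:]=B
cv2.imwrite('pics/c3.png',o)
```

```text
t 10.2 stand [ 1.00e-04 -2.67e-01  4.50e-02] F [ 1.55 -4.34 -1.4 ]
```

View pics/c3.png

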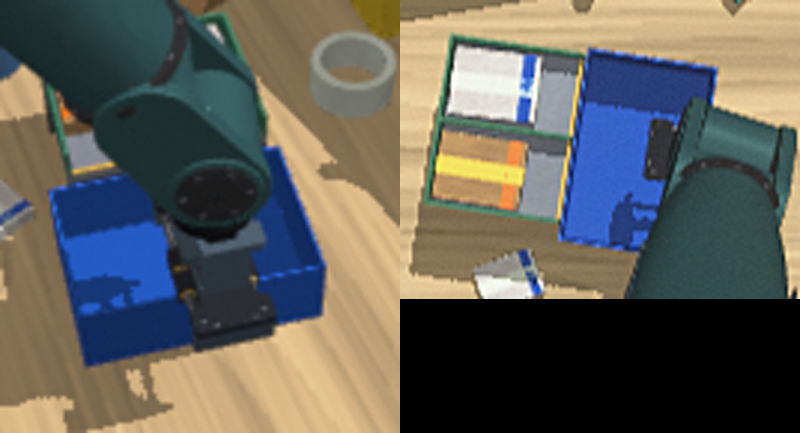

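The tote is now practically against the yellow edge (575,60)-(565,215) and square, and the force is starting to rise. I'll press a little further.

Emit:
arm_command(steps=[{"x": 0, "y": 0.0001, "z": 0, "rx": 0, "ry": 0, "rz": 0, "hand": 0}, {"x": 0, "y": 0.0002, "z": 0, "rx": 0, "ry": 0, "rz": 0, "hand": 0}, {"x": 0, "y": 0.0003, "z": 0, "rx": 0, "ry": 0, "rz": 0, "hand": 0}, {"x": 0, "y": 0.0004, "z": 0, "rx": 0, "ry": 0, "rz": 0, "hand": 0}, {"x": 0, "y": 0.0005, "z": 0, "rx": 0, "ry": 0, "rz": 0, "hand": 0}, {"x": 0, "y": 0.0006, "z": 0, "rx": 0, "ry": 0, "rz": 0, "hand": 0}, {"x": 0, "y": 0.0006, "z": 0, "rx": 0, "ry": 0, "rz": 0, "hand": 0}, {"x": 0, "y": 0.0006, "z": 0, "rx": 0, "ry": 0, "rz": 0, "hand": 0}])

```text
time: 11.3
tool_pos: [0.4747, -0.1227, 0.0451]
ee_rot: [0.001, 0.062, 0.998, -0.0]
contact_force: [2.6, -6.0, -0.9]
opening: -0.0001
finger_force: 3.1
```

Emit:
arm_command(steps=[{"x": 0, "y": 0.0002, "z": 0, "rx": 0, "ry": 0, "rz": 0, "hand": 0}, {"x": 0, "y": 0.0003, "z": 0, "rx": 0, "ry": 0, "rz": 0, "hand": 0}, {"x": 0, "y": 0.0004, "z": 0, "rx": 0, "ry": 0, "rz": 0, "hand": 0}, {"x": 0, "y": 0.0005, "z": 0, "rx": 0, "ry": 0, "rz": 0, "hand": 0}, {"x": 0, "y": 0.0006, "z": 0, "rx": 0, "ry": 0, "rz": 0, "hand": 0}, {"x": 0, "y": 0.0007, "z": 0, "rx": 0, "ry": 0, "rz": 0, "hand": 0}, {"x": 0, "y": 0.0008, "z": 0, "rx": 0, "ry": 0, "rz": 0, "hand": 0}, {"x": 0, "y": 0.0008, "z": 0, "rx": 0, "ry": 0, "rz": 0, "hand": 0}])

```text
time: 12.3
tool_pos: [0.4754, -0.1223, 0.0454]
ee_rot: [0.001, 0.062, 0.998, -0.0]
contact_force: [3.5, -10.9, -1.3]
opening: 0.0005
finger_force: 5.0
```

Firm contact at about 11 N. I'll back off, rise and look.

Emit:
arm_command(steps=[{"x": 0, "y": -0.005, "z": 0, "rx": 0, "ry": 0, "rz": 0, "hand": 0}, {"x": 0, "y": -0.015, "z": 0, "rx": 0, "ry": 0, "rz": 0, "hand": 0}, {"x": 0, "y": -0.03, "z": 0, "rx": 0, "ry": 0, "rz": 0, "hand": 0}, {"x": 0, "y": -0.035, "z": -0.03, "rx": 0, "ry": 0, "rz": 0, "hand": 0}, {"x": 0, "y": -0.04, "z": -0.07, "rx": 0, "ry": 0, "rz": 0, "hand": 0}, {"x": 0, "y": -0.06, "z": -0.12, "rx": 0, "ry": 0, "rz": 0, "hand": 0}, {"x": 0, "y": -0.1, "z": -0.17, "rx": 0, "ry": 0, "rz": 0, "hand": 0}, {"x": 0, "y": -0.14, "z": -0.2, "rx": 0, "ry": 0, "rz": 0, "hand": 0}])

```text
time: 13.3
tool_pos: [0.4567, -0.2624, 0.2476]
ee_rot: [0.001, 0.062, 0.998, -0.001]
contact_force: [0.6, -0.8, -0.8]
opening: 0.0006
finger_force: 0.0
```

Run:
```python
from plan import *
st();snap('top','t4.png')
a=cv2.imread('pics/t4.png')[165:265,188:322]
cv2.imwrite('pics/c4.png',cv2.resize(a,None,fx=5.9,fy=5.9,interpolation=cv2.INTER_CUBIC))
plan(w(.0525,.05,.245))
```

```text
t 13.3 stand [ 2.000e-04 -4.074e-01  2.476e-01] F [ 0.69 -0.69 -0.77]
d [-0.0507  0.4616  0.0046] rv [-0.22  0.34  0.01] P [0.566 0.185 0.245]
```

View pics/c4.png

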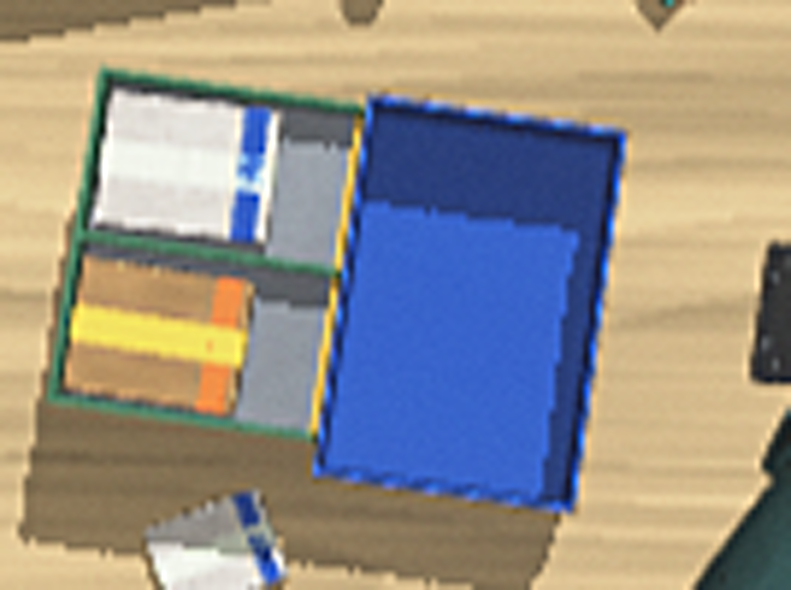

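The tote is docked square: its rim edge (370,98)-(317,472) is parallel to the yellow front and touching it, and both cartons are unmoved. Next I go above the rear part of the white carton.

Emit:
arm_command(steps=[{"x": -0.006, "y": 0.058, "z": 0, "rx": -0.2, "ry": 0.3, "rz": 0, "hand": 0}, {"x": -0.012, "y": 0.116, "z": 0, "rx": -0.2, "ry": 0.3, "rz": 0, "hand": 0}, {"x": -0.018, "y": 0.174, "z": 0, "rx": -0.2, "ry": 0.3, "rz": 0, "hand": 0}, {"x": -0.025, "y": 0.232, "z": 0, "rx": -0.2, "ry": 0.3, "rz": 0, "hand": 0}, {"x": -0.032, "y": 0.29, "z": 0, "rx": -0.2, "ry": 0.3, "rz": 0, "hand": 0}, {"x": -0.04, "y": 0.348, "z": 0, "rx": -0.2, "ry": 0.3, "rz": 0, "hand": 0}, {"x": -0.047, "y": 0.406, "z": 0, "rx": -0.2, "ry": 0.3, "rz": 0, "hand": 0}, {"x": -0.051, "y": 0.462, "z": 0, "rx": -0.2, "ry": 0.3, "rz": 0, "hand": 0}])

```text
time: 14.35
tool_pos: [0.5654, 0.1927, 0.2448]
ee_rot: [-0.003, 0.063, 0.998, 0.002]
contact_force: [0.4, 0.2, 0.9]
opening: 0.0007
finger_force: 0.0
```

Run:
```python
from plan import *
st();plan(w(.0525,.05,.132))
```

```text
t 14.35 stand [0.051  0.0578 0.2448] F [0.37 0.21 0.88]
d [-0.0021 -0.0082  0.1127] rv [ 0.19 -0.31  0.04] P [0.566 0.185 0.132]
```

Emit:
arm_command(steps=[{"x": -0.001, "y": -0.004, "z": 0.02, "rx": 0.2, "ry": -0.3, "rz": 0, "hand": 0}, {"x": -0.002, "y": -0.008, "z": 0.04, "rx": 0.2, "ry": -0.3, "rz": 0, "hand": 0}, {"x": -0.002, "y": -0.008, "z": 0.06, "rx": 0.2, "ry": -0.3, "rz": 0, "hand": 0}, {"x": -0.002, "y": -0.008, "z": 0.08, "rx": 0.2, "ry": -0.3, "rz": 0, "hand": 0}, {"x": -0.002, "y": -0.008, "z": 0.1, "rx": 0.2, "ry": -0.3, "rz": 0, "hand": 0}, {"x": -0.002, "y": -0.008, "z": 0.111, "rx": 0.2, "ry": -0.3, "rz": 0, "hand": 0}, {"x": -0.002, "y": -0.008, "z": 0.111, "rx": 0.2, "ry": -0.3, "rz": 0, "hand": 0}, {"x": -0.002, "y": -0.008, "z": 0.111, "rx": 0.2, "ry": -0.3, "rz": 0, "hand": 0}])

```text
time: 15.35
tool_pos: [0.5659, 0.1839, 0.1345]
ee_rot: [0.0, 0.062, 0.998, 0.0]
contact_force: [0.6, -0.2, 0.4]
opening: 0.0009
finger_force: 0.0
```

Run:
```python
from plan import *
st();plan(w(.0525,.05,.122))
```

```text
t 15.35 stand [0.0525 0.0491 0.1345] F [ 0.6  -0.1   0.45]
d [0.     0.0009 0.0125] rv [0.02 0.05 0.05] P [0.566 0.185 0.122]
```

Emit:
arm_command(steps=[{"x": 0, "y": 0, "z": 0.003, "rx": 0, "ry": 0, "rz": 0, "hand": 0}, {"x": 0, "y": 0, "z": 0.006, "rx": 0, "ry": 0, "rz": 0, "hand": 0}, {"x": 0, "y": 0, "z": 0.008, "rx": 0, "ry": 0, "rz": 0, "hand": 0}, {"x": 0, "y": 0, "z": 0.0095, "rx": 0, "ry": 0, "rz": 0, "hand": 0}, {"x": 0, "y": 0, "z": 0.0105, "rx": 0, "ry": 0, "rz": 0, "hand": 0}, {"x": 0, "y": 0, "z": 0.011, "rx": 0, "ry": 0, "rz": 0, "hand": 0}, {"x": 0, "y": 0, "z": 0.0115, "rx": 0, "ry": 0, "rz": 0, "hand": 0}, {"x": 0, "y": 0, "z": 0.0115, "rx": 0, "ry": 0, "rz": 0, "hand": 0}])

```text
time: 16.35
tool_pos: [0.5654, 0.1838, 0.1224]
ee_rot: [-0.0, 0.062, 0.998, -0.0]
contact_force: [-1.3, 0.2, 1.1]
opening: 0.0006
finger_force: 0.0
```

Emit:
arm_command(steps=[{"x": 0, "y": 0, "z": 0.0001, "rx": 0, "ry": 0, "rz": 0, "hand": 0}, {"x": 0, "y": 0, "z": 0.0002, "rx": 0, "ry": 0, "rz": 0, "hand": 0}, {"x": 0, "y": 0, "z": 0.0003, "rx": 0, "ry": 0, "rz": 0, "hand": 0}, {"x": 0, "y": 0, "z": 0.0004, "rx": 0, "ry": 0, "rz": 0, "hand": 0}, {"x": 0, "y": 0, "z": 0.0005, "rx": 0, "ry": 0, "rz": 0, "hand": 0}, {"x": 0, "y": 0, "z": 0.0006, "rx": 0, "ry": 0, "rz": 0, "hand": 0}, {"x": 0, "y": 0, "z": 0.0006, "rx": 0, "ry": 0, "rz": 0, "hand": 0}, {"x": 0, "y": 0, "z": 0.0006, "rx": 0, "ry": 0, "rz": 0, "hand": 0}])

```text
time: 17.35
tool_pos: [0.5655, 0.1838, 0.1223]
ee_rot: [-0.0, 0.062, 0.998, -0.0]
contact_force: [-3.3, -1.8, 9.2]
opening: 0.0004
finger_force: 4.5
```

9 N down is right. I'll drag slowly first.

Emit:
arm_command(steps=[{"x": 0, "y": -0.001, "z": 0, "rx": 0, "ry": 0, "rz": 0, "hand": 0}, {"x": 0, "y": -0.002, "z": 0, "rx": 0, "ry": 0, "rz": 0, "hand": 0}, {"x": 0, "y": -0.004, "z": 0, "rx": 0, "ry": 0, "rz": 0, "hand": 0}, {"x": 0, "y": -0.006, "z": 0, "rx": 0, "ry": 0, "rz": 0, "hand": 0}, {"x": 0, "y": -0.008, "z": 0, "rx": 0, "ry": 0, "rz": 0, "hand": 0}, {"x": 0, "y": -0.01, "z": 0, "rx": 0, "ry": 0, "rz": 0, "hand": 0}, {"x": 0, "y": -0.012, "z": 0, "rx": 0, "ry": 0, "rz": 0, "hand": 0}, {"x": 0, "y": -0.014, "z": 0, "rx": 0, "ry": 0, "rz": 0, "hand": 0}])

```text
time: 18.35
tool_pos: [0.5643, 0.1702, 0.1223]
ee_rot: [0.001, 0.062, 0.998, 0.0]
contact_force: [0.4, 3.4, 5.5]
opening: 0.0006
finger_force: 2.6
```

Emit:
arm_command(steps=[{"x": 0, "y": 0, "z": 0.0002, "rx": 0, "ry": 0, "rz": 0, "hand": 0}, {"x": 0, "y": -0.002, "z": 0.0002, "rx": 0, "ry": 0, "rz": 0, "hand": 0}, {"x": 0, "y": -0.004, "z": 0.0002, "rx": 0, "ry": 0, "rz": 0, "hand": 0}, {"x": 0, "y": -0.006, "z": 0.0002, "rx": 0, "ry": 0, "rz": 0, "hand": 0}, {"x": 0, "y": -0.008, "z": 0.0002, "rx": 0, "ry": 0, "rz": 0, "hand": 0}, {"x": 0, "y": -0.01, "z": 0.0002, "rx": 0, "ry": 0, "rz": 0, "hand": 0}, {"x": 0, "y": -0.012, "z": 0.0002, "rx": 0, "ry": 0, "rz": 0, "hand": 0}, {"x": 0, "y": -0.014, "z": 0.0002, "rx": 0, "ry": 0, "rz": 0, "hand": 0}])

```text
time: 19.35
tool_pos: [0.5628, 0.1564, 0.1223]
ee_rot: [0.001, 0.063, 0.998, 0.0]
contact_force: [0.6, 3.8, 7.1]
opening: 0.0004
finger_force: 3.4
```

Run:
```python
from plan import *
st();snap('side','s5.png');snap('wrist','w5.png');snap('top','t5.png')
a=cv2.imread('pics/s5.png')[130:230,190:290];b=cv2.imread('pics/w5.png');c=cv2.imread('pics/t5.png')[165:265,188:322]
o=np.zeros((600,800,3),np.uint8);o[:400,:400]=cv2.resize(a,(400,400),interpolation=2);o[:300,400:]=cv2.resize(b,(400,300));o[300:600,400:]=cv2.resize(c,(400,300),interpolation=2)
cv2.imwrite('pics/c5.png',o)
```

```text
t 19.35 stand [0.0529 0.0214 0.1223] F [0.11 3.85 7.09]
```

View pics/c5.png

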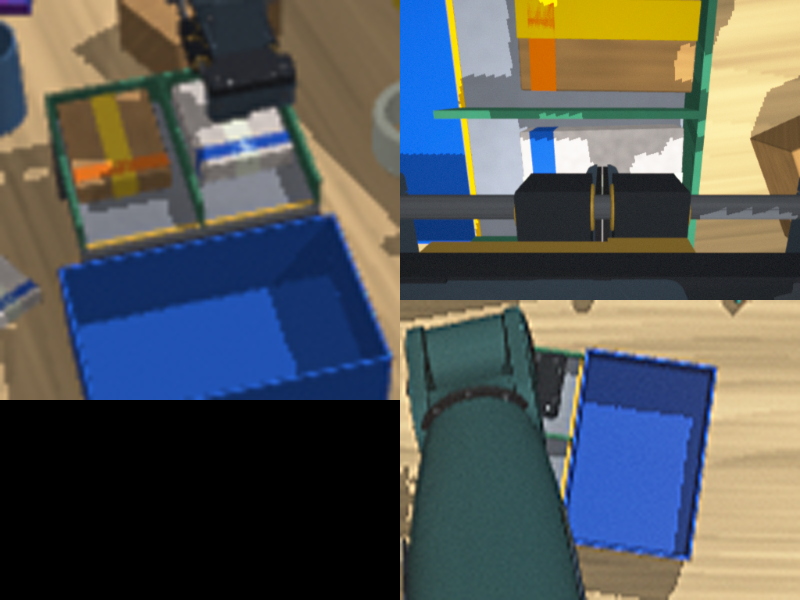

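The carton has not moved: its band at wrist (540,145) is still level with the brown carton's band (540,60), so the finger slipped at about 7 N. I'll lift, go back and press a bit firmer (about 12 N).

Emit:
arm_command(steps=[{"x": 0, "y": 0, "z": -0.003, "rx": 0, "ry": 0, "rz": 0, "hand": 0}, {"x": 0, "y": 0.01, "z": -0.005, "rx": 0, "ry": 0, "rz": 0, "hand": 0}, {"x": 0, "y": 0.022, "z": -0.005, "rx": 0, "ry": 0, "rz": 0, "hand": 0}, {"x": 0, "y": 0.03, "z": -0.005, "rx": 0, "ry": 0, "rz": 0, "hand": 0}, {"x": 0, "y": 0.03, "z": -0.003, "rx": 0, "ry": 0, "rz": 0, "hand": 0}, {"x": 0, "y": 0.03, "z": -0.0015, "rx": 0, "ry": 0, "rz": 0, "hand": 0}, {"x": 0, "y": 0.03, "z": -0.0007, "rx": 0, "ry": 0, "rz": 0, "hand": 0}, {"x": 0, "y": 0.03, "z": -0.0002, "rx": 0, "ry": 0, "rz": 0, "hand": 0}])

```text
time: 20.5
tool_pos: [0.5655, 0.1856, 0.1222]
ee_rot: [-0.0, 0.063, 0.998, -0.0]
contact_force: [-8.2, 0.2, 15.3]
opening: -0.0
finger_force: 7.7
```

Emit:
arm_command(steps=[{"x": 0, "y": 0, "z": 0.0001, "rx": 0, "ry": 0, "rz": 0, "hand": 0}, {"x": 0, "y": 0, "z": 0.0002, "rx": 0, "ry": 0, "rz": 0, "hand": 0}, {"x": 0, "y": 0, "z": 0.0003, "rx": 0, "ry": 0, "rz": 0, "hand": 0}, {"x": 0, "y": 0, "z": 0.0003, "rx": 0, "ry": 0, "rz": 0, "hand": 0}, {"x": 0, "y": 0, "z": 0.0003, "rx": 0, "ry": 0, "rz": 0, "hand": 0}, {"x": 0, "y": 0, "z": 0.0003, "rx": 0, "ry": 0, "rz": 0, "hand": 0}, {"x": 0, "y": 0, "z": 0.0003, "rx": 0, "ry": 0, "rz": 0, "hand": 0}, {"x": 0, "y": 0, "z": 0.0003, "rx": 0, "ry": 0, "rz": 0, "hand": 0}])

```text
time: 21.5
tool_pos: [0.5655, 0.1856, 0.1223]
ee_rot: [-0.0, 0.063, 0.998, -0.0]
contact_force: [-7.2, -0.9, 14.7]
opening: 0.0003
finger_force: 7.2
```

Emit:
arm_command(steps=[{"x": 0, "y": -0.001, "z": 0, "rx": 0, "ry": 0, "rz": 0, "hand": 0}, {"x": 0, "y": -0.002, "z": 0, "rx": 0, "ry": 0, "rz": 0, "hand": 0}, {"x": 0, "y": -0.003, "z": 0, "rx": 0, "ry": 0, "rz": 0, "hand": 0}, {"x": 0, "y": -0.004, "z": 0, "rx": 0, "ry": 0, "rz": 0, "hand": 0}, {"x": 0, "y": -0.005, "z": 0, "rx": 0, "ry": 0, "rz": 0, "hand": 0}, {"x": 0, "y": -0.006, "z": 0, "rx": 0, "ry": 0, "rz": 0, "hand": 0}, {"x": 0, "y": -0.007, "z": 0, "rx": 0, "ry": 0, "rz": 0, "hand": 0}, {"x": 0, "y": -0.008, "z": 0, "rx": 0, "ry": 0, "rz": 0, "hand": 0}])

```text
time: 22.5
tool_pos: [0.5656, 0.1781, 0.1223]
ee_rot: [0.001, 0.063, 0.998, 0.001]
contact_force: [0.2, 2.7, 6.0]
opening: 0.0002
finger_force: 3.1
```

```bash
cat > chk.py <<'E'
from plan import *
st()
# front edge of white carton along lane centre-ish, from wrist image: blue band pixels -> stand frame at z=.122
s=get_state();c=get_calibration('wrist');im=grab_frame('wrist')
h=cv2.cvtColor(im,cv2.COLOR_RGB2HSV);m=((h[...,0]>100)&(h[...,0]<125)&(h[...,1]>120)&(h[...,2]>90))
v,u=np.nonzero(m);P=np.array([sf(p) for p in ray('wrist',np.c_[u,v],.122,c)])
k=(P[:,0]>.01)&(P[:,0]<.1)&(P[:,1]>-.075)&(P[:,1]<.06);print('band n',k.sum(),'y',np.round(np.percentile(P[k,1],[2,50,98]),4) if k.any() else '')
E
python3 chk.py; python3 -c "
from plan import *
b=cv2.imread('pics/w5.png');h=cv2.cvtColor(b,cv2.COLOR_BGR2HSV);print(h[185,178:190].tolist())"
```

```text
t 22.5 stand [0.053  0.0432 0.1223] F [-0.1   2.67  5.99]
band n 4224 y [-0.0746 -0.0234 -0.0119]
[[106, 227, 246], [107, 224, 247], [106, 228, 247], [107, 217, 247], [107, 225, 247], [107, 214, 248], [107, 222, 247], [107, 218, 248], [107, 224, 247], [107, 215, 247], [107, 224, 246], [107, 224, 247]]
```

Emit:
arm_command(steps=[{"x": 0, "y": -0.001, "z": 0.0001, "rx": 0, "ry": 0, "rz": 0, "hand": 0}, {"x": 0, "y": -0.002, "z": 0.0002, "rx": 0, "ry": 0, "rz": 0, "hand": 0}, {"x": 0, "y": -0.003, "z": 0.0003, "rx": 0, "ry": 0, "rz": 0, "hand": 0}, {"x": 0, "y": -0.004, "z": 0.0004, "rx": 0, "ry": 0, "rz": 0, "hand": 0}, {"x": 0, "y": -0.006, "z": 0.0004, "rx": 0, "ry": 0, "rz": 0, "hand": 0}, {"x": 0, "y": -0.008, "z": 0.0004, "rx": 0, "ry": 0, "rz": 0, "hand": 0}, {"x": 0, "y": -0.01, "z": 0.0004, "rx": 0, "ry": 0, "rz": 0, "hand": 0}, {"x": 0, "y": -0.012, "z": 0.0004, "rx": 0, "ry": 0, "rz": 0, "hand": 0}])

```text
time: 23.55
tool_pos: [0.5645, 0.1663, 0.1223]
ee_rot: [0.001, 0.063, 0.998, 0.001]
contact_force: [1.3, 4.4, 10.0]
opening: 0.0003
finger_force: 4.6
```

```bash
python3 chk.py
```

```text
t 23.55 stand [0.0534 0.0315 0.1223] F [ 0.76  4.48 10.01]
band n 2921 y [-0.0747 -0.0242 -0.012 ]
```

```bash
cat > band.py <<'E'
from plan import *
def band(n,im,c):
    h=cv2.cvtColor(im,cv2.COLOR_RGB2HSV);m=((h[...,0]>100)&(h[...,0]<125)&(h[...,1]>120)&(h[...,2]>80)).astype(np.uint8)
    k,L,S_,C=cv2.connectedComponentsWithStats(m)
    for i in range(1,k):
        if S_[i,4]<8: continue
        v,u=np.nonzero(L==i);P=np.array([sf(p) for p in ray(n,np.c_[u,v],.122,c)])
        q=P.mean(0)
        if -.02<q[0]<.13 and -.25<q[1]<.08: print(n,S_[i,4],'x',np.round([P[:,0].min(),P[:,0].max()],4),'y',np.round(np.percentile(P[:,1],[3,50,97]),4))
E
python3 - <<'E'
from band import *
for f in('top0','t4','t5'):
    print(f);band('top',cv2.imread(f'pics/{f}.png')[...,::-1].copy(),None)
for f in('side0','s5'):
    print(f);band('side',cv2.imread(f'pics/{f}.png')[...,::-1].copy(),None)
band('wrist',grab_frame('wrist'),get_calibration('wrist'));band('side',grab_frame('side'),None)
E
```

```text
top0
top 40 x [0.053  0.0957] y [-0.0236 -0.0172 -0.0111]
top 2699 x [-0.1283  0.1217] y [-0.3092 -0.2319 -0.1568]
top 31 x [0.0111 0.0413] y [-0.0246 -0.0183 -0.0123]
t4
top 2750 x [-0.129   0.1143] y [-0.2423 -0.1665 -0.0907]
top 39 x [0.053  0.0957] y [-0.0232 -0.017  -0.0111]
top 31 x [0.0111 0.0413] y [-0.0246 -0.0183 -0.0123]
t5
top 2717 x [-0.129   0.1143] y [-0.2424 -0.1676 -0.0918]
side0
side 26 x [0.0646 0.0984] y [-0.0243 -0.0185 -0.0117]
side 33 x [0.0117 0.0578] y [-0.0261 -0.02   -0.0134]
s5
side 27 x [0.059  0.0984] y [-0.0243 -0.0184 -0.0127]
side 32 x [0.0106 0.053 ] y [-0.0284 -0.0201 -0.0134]
side 3936 x [-0.1331  0.1095] y [-0.3281 -0.2335 -0.1251]
wrist 13257 x [-0.0634  0.059 ] y [-0.1016 -0.0835 -0.0704]
wrist 1918 x [0.0117 0.0538] y [-0.0267 -0.0198 -0.012 ]
wrist 1729 x [0.0777 0.0972] y [-0.1031 -0.0876 -0.0712]
side 24 x [0.0659 0.0984] y [-0.0256 -0.0194 -0.0136]
side 25 x [0.0106 0.0427] y [-0.0294 -0.0211 -0.0148]
side 3935 x [-0.1331  0.1095] y [-0.3281 -0.2334 -0.1251]
```

Emit:
arm_command(steps=[{"x": 0, "y": -0.001, "z": 0.0001, "rx": 0, "ry": 0, "rz": 0, "hand": 0}, {"x": 0, "y": -0.002, "z": 0.0002, "rx": 0, "ry": 0, "rz": 0, "hand": 0}, {"x": 0, "y": -0.003, "z": 0.0003, "rx": 0, "ry": 0, "rz": 0, "hand": 0}, {"x": 0, "y": -0.004, "z": 0.0003, "rx": 0, "ry": 0, "rz": 0, "hand": 0}, {"x": 0, "y": -0.005, "z": 0.0003, "rx": 0, "ry": 0, "rz": 0, "hand": 0}, {"x": 0, "y": -0.006, "z": 0.0003, "rx": 0, "ry": 0, "rz": 0, "hand": 0}, {"x": 0, "y": -0.007, "z": 0.0003, "rx": 0, "ry": 0, "rz": 0, "hand": 0}, {"x": 0, "y": -0.008, "z": 0.0003, "rx": 0, "ry": 0, "rz": 0, "hand": 0}])

```text
time: 24.7
tool_pos: [0.5638, 0.1586, 0.1223]
ee_rot: [0.002, 0.063, 0.998, 0.001]
contact_force: [0.2, 5.6, 12.5]
opening: 0.0004
finger_force: 5.8
```

Run:
```python
from band import *
st()
band('wrist',grab_frame('wrist'),get_calibration('wrist'));band('side',grab_frame('side'),None)
```

```text
t 24.7 stand [0.0537 0.0237 0.1223] F [-0.53  5.57 12.46]
wrist 16619 x [-0.0631  0.0593] y [-0.1085 -0.0879 -0.0716]
wrist 1799 x [0.0115 0.0461] y [-0.0268 -0.0194 -0.0121]
wrist 2068 x [0.0779 0.0969] y [-0.1105 -0.092  -0.0725]
side 33 x [0.0543 0.0984] y [-0.0256 -0.0197 -0.0136]
side 24 x [0.0117 0.0427] y [-0.0273 -0.021  -0.0148]
side 3936 x [-0.1331  0.1095] y [-0.3281 -0.2335 -0.1251]
```

Emit:
arm_command(steps=[{"x": 0, "y": -0.001, "z": 0.0001, "rx": 0, "ry": 0, "rz": 0, "hand": 0}, {"x": 0, "y": -0.002, "z": 0.0002, "rx": 0, "ry": 0, "rz": 0, "hand": 0}, {"x": 0, "y": -0.003, "z": 0.0003, "rx": 0, "ry": 0, "rz": 0, "hand": 0}, {"x": 0, "y": -0.004, "z": 0.0004, "rx": 0, "ry": 0, "rz": 0, "hand": 0}, {"x": 0, "y": -0.005, "z": 0.0004, "rx": 0, "ry": 0, "rz": 0, "hand": 0}, {"x": 0, "y": -0.006, "z": 0.0004, "rx": 0, "ry": 0, "rz": 0, "hand": 0}, {"x": 0, "y": -0.007, "z": 0.0004, "rx": 0, "ry": 0, "rz": 0, "hand": 0}, {"x": 0, "y": -0.008, "z": 0.0004, "rx": 0, "ry": 0, "rz": 0, "hand": 0}])

```text
time: 25.8
tool_pos: [0.5633, 0.1509, 0.1223]
ee_rot: [0.002, 0.063, 0.998, 0.001]
contact_force: [1.5, 6.7, 14.3]
opening: 0.0004
finger_force: 7.4
```

Run:
```python
from band import *
st();print(get_state()['moment'])
band('wrist',snap('wrist','w6.png'),get_calibration('wrist'));band('side',snap('side','s6.png'),None)
a=cv2.imread('pics/s6.png')[130:200,200:290];b=cv2.imread('pics/w6.png')
o=np.zeros((600,800,3),np.uint8);o[:,:400][:310]=cv2.resize(a,(400,310),interpolation=2);o[:300,400:]=cv2.resize(b,(400,300))
o[310:600]=cv2.resize(b[130:330],(800,290))
cv2.imwrite('pics/c6.png',o)
```

```text
t 25.8 stand [0.0541 0.016  0.1223] F [ 0.65  6.81 14.3 ]
[ 1.48218039 -0.08638699 -0.05392033]
wrist 20007 x [-0.0626  0.0597] y [-0.1156 -0.0922 -0.0728]
wrist 1806 x [0.0114 0.0442] y [-0.0268 -0.0194 -0.0121]
wrist 2384 x [0.0783 0.0973] y [-0.118  -0.0961 -0.0736]
side 24 x [0.0681 0.0984] y [-0.0256 -0.0199 -0.0136]
side 24 x [0.0117 0.0427] y [-0.0273 -0.021  -0.0148]
side 3935 x [-0.1331  0.1095] y [-0.3281 -0.2334 -0.1251]
```

View pics/c6.png

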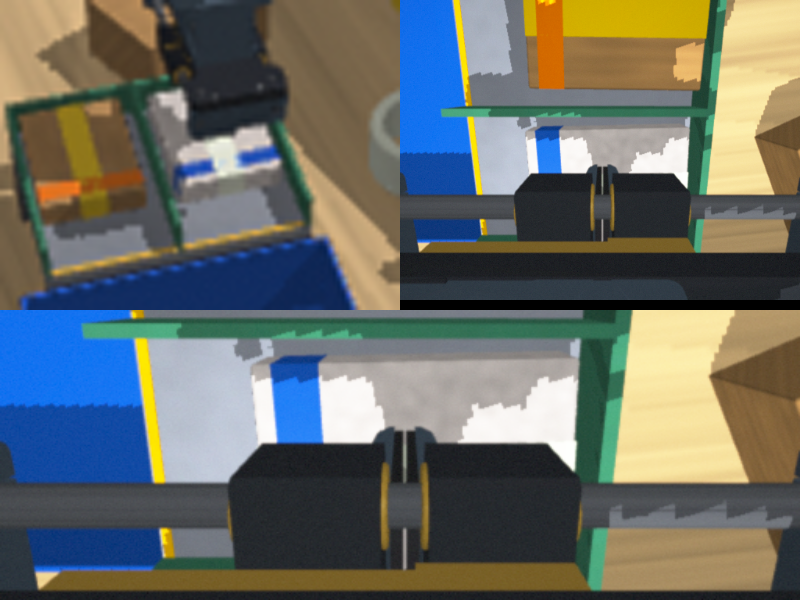

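The carton still hasn't moved (band at -0.019, unchanged); only the finger slips, even at 14 N. It sits on the glossy lighter strip along the carton's centre (side crop (225,155)), which may be slippery tape. I'll lift, turn 90° and open the fingers to straddle that strip.

Run:
```python
from plan import *
print(np.round(get_state()['joint_pos'],2)); plan(w(.0525,.05,.165)); 
b=cv2.imread('pics/top0.png');print(b[int(170+135/5.9),205:235].tolist())
# tape extent: brightness profile along stand x at y=.05 and .03
g=cv2.imread('pics/top0.png',0)
X=np.arange(.008,.1,.004)
for y in(.03,.045):
    q=proj('top',[w(x,y,.122) for x in X]);print(list(zip(np.round(X*1e3).astype(int),cv2.remap(g,q[:,:1].astype('f4'),q[:,1:].astype('f4'),1).ravel())))
```

```text
[ 0.22  0.32  2.01  0.    0.8  -1.22]
d [ 0.0014  0.0342 -0.0427] rv [0.14 0.23 0.01] P [0.566 0.185 0.165]
[[232, 249, 245], [236, 246, 243], [229, 240, 236], [227, 238, 235], [230, 240, 236], [229, 239, 237], [228, 238, 235], [228, 239, 235], [227, 238, 234], [228, 239, 235], [229, 239, 236], [229, 239, 235], [228, 239, 235], [226, 237, 233], [225, 237, 233], [228, 238, 235], [232, 241, 238], [228, 239, 236], [229, 239, 235], [230, 240, 236], [230, 241, 236], [230, 242, 239], [229, 247, 247], [215, 195, 170], [232, 173, 125], [207, 115, 69], [213, 118, 68], [211, 159, 119], [229, 249, 251], [174, 194, 192]]
[(np.int64(8), np.uint8(110)), (np.int64(12), np.uint8(181)), (np.int64(16), np.uint8(214)), (np.int64(20), np.uint8(207)), (np.int64(24), np.uint8(208)), (np.int64(28), np.uint8(210)), (np.int64(32), np.uint8(209)), (np.int64(36), np.uint8(209)), (np.int64(40), np.uint8(220)), (np.int64(44), np.uint8(234)), (np.int64(48), np.uint8(236)), (np.int64(52), np.uint8(235)), (np.int64(56), np.uint8(236)), (np.int64(60), np.uint8(234)), (np.int64(64), np.uint8(224)), (np.int64(68), np.
[... 241 characters left out ...]
), np.uint8(110)), (np.int64(12), np.uint8(203)), (np.int64(16), np.uint8(221)), (np.int64(20), np.uint8(209)), (np.int64(24), np.uint8(207)), (np.int64(28), np.uint8(205)), (np.int64(32), np.uint8(210)), (np.int64(36), np.uint8(208)), (np.int64(40), np.uint8(223)), (np.int64(44), np.uint8(236)), (np.int64(48), np.uint8(236)), (np.int64(52), np.uint8(235)), (np.int64(56), np.uint8(236)), (np.int64(60), np.uint8(235)), (np.int64(64), np.uint8(224)), (np.int64(68), np.uint8(212)), (np.int64(72), np.uint8(213)), (np.int64(76), np.uint8(212)), (np.int64(80), np.uint8(211)), (np.int64(84), np.uint8(210)), (np.int64(88), np.uint8(212)), (np.int64(92), np.uint8(187)), (np.int64(96), np.uint8(107))]
```

Emit:
arm_command(steps=[{"x": 0, "y": 0, "z": -0.01, "rx": 0, "ry": 0, "rz": 0, "hand": 0.0}, {"x": 0, "y": 0.01, "z": -0.025, "rx": 0, "ry": 0, "rz": 0, "hand": 0.042}, {"x": 0, "y": 0.02, "z": -0.043, "rx": 0, "ry": 0, "rz": 10, "hand": 0.042}, {"x": 0, "y": 0.03, "z": -0.043, "rx": 0, "ry": 0, "rz": 20, "hand": 0.042}, {"x": 0.001, "y": 0.033, "z": -0.043, "rx": 0, "ry": 0, "rz": 30, "hand": 0.042}, {"x": 0.001, "y": 0.033, "z": -0.043, "rx": 0, "ry": 0, "rz": 40, "hand": 0.042}, {"x": 0.001, "y": 0.033, "z": -0.043, "rx": 0, "ry": 0, "rz": 50, "hand": 0.042}, {"x": 0.001, "y": 0.033, "z": -0.043, "rx": 0, "ry": 0, "rz": 60, "hand": 0.042}])

```text
time: 26.9
tool_pos: [0.5644, 0.1834, 0.1641]
ee_rot: [0.0, 0.555, 0.832, 0.0]
contact_force: [-0.2, -0.3, 0.6]
opening: 0.0422
finger_force: 0.0
```

Emit:
arm_command(steps=[{"x": 0, "y": 0, "z": 0, "rx": 0, "ry": 0, "rz": 10, "hand": 0.042}, {"x": 0, "y": 0, "z": 0, "rx": 0, "ry": 0, "rz": 20, "hand": 0.042}, {"x": 0, "y": 0, "z": 0, "rx": 0, "ry": 0, "rz": 30, "hand": 0.042}, {"x": 0, "y": 0, "z": 0, "rx": 0, "ry": 0, "rz": 30, "hand": 0.042}, {"x": 0, "y": 0, "z": 0, "rx": 0, "ry": 0, "rz": 30, "hand": 0.042}, {"x": 0, "y": 0, "z": 0, "rx": 0, "ry": 0, "rz": 30, "hand": 0.042}, {"x": 0, "y": 0, "z": 0, "rx": 0, "ry": 0, "rz": 30, "hand": 0.042}, {"x": 0, "y": 0, "z": 0, "rx": 0, "ry": 0, "rz": 30, "hand": 0.042}])

```text
time: 27.9
tool_pos: [0.5644, 0.1829, 0.1634]
ee_rot: [0.0, 0.75, 0.662, -0.0]
contact_force: [0.8, -0.8, -0.3]
opening: 0.0421
finger_force: 0.0
```

Run:
```python
from plan import *
st();print(get_state()['opening']);plan(w(.0525,.05,.1225),yaw=th-np.pi/2)
```

```text
t 27.9 stand [0.0512 0.0479 0.1634] F [ 0.92 -0.65 -0.27]
0.04211760547912618
d [0.0021 0.0013 0.0409] rv [0.   0.   0.08] P [0.566 0.185 0.122]
```

Emit:
arm_command(steps=[{"x": 0, "y": 0.001, "z": 0.012, "rx": 0, "ry": 0, "rz": 0, "hand": 0.042}, {"x": 0, "y": 0.001, "z": 0.024, "rx": 0, "ry": 0, "rz": 0, "hand": 0.042}, {"x": 0, "y": 0.001, "z": 0.032, "rx": 0, "ry": 0, "rz": 0, "hand": 0.042}, {"x": 0, "y": 0.001, "z": 0.037, "rx": 0, "ry": 0, "rz": 0, "hand": 0.042}, {"x": 0, "y": 0.001, "z": 0.039, "rx": 0, "ry": 0, "rz": 0, "hand": 0.042}, {"x": 0, "y": 0.001, "z": 0.04, "rx": 0, "ry": 0, "rz": 0, "hand": 0.042}, {"x": 0, "y": 0.001, "z": 0.0405, "rx": 0, "ry": 0, "rz": 0, "hand": 0.042}, {"x": 0, "y": 0.001, "z": 0.0407, "rx": 0, "ry": 0, "rz": 0, "hand": 0.042}])

```text
time: 28.9
tool_pos: [0.5654, 0.1828, 0.1229]
ee_rot: [0.0, 0.75, 0.662, 0.0]
contact_force: [0.1, 0.2, 0.5]
opening: 0.0418
finger_force: 0.0
```

Emit:
arm_command(steps=[{"x": 0, "y": 0, "z": 0.0001, "rx": 0, "ry": 0, "rz": 0, "hand": 0.042}, {"x": 0, "y": 0, "z": 0.0002, "rx": 0, "ry": 0, "rz": 0, "hand": 0.042}, {"x": 0, "y": 0, "z": 0.0003, "rx": 0, "ry": 0, "rz": 0, "hand": 0.042}, {"x": 0, "y": 0, "z": 0.0004, "rx": 0, "ry": 0, "rz": 0, "hand": 0.042}, {"x": 0, "y": 0, "z": 0.0005, "rx": 0, "ry": 0, "rz": 0, "hand": 0.042}, {"x": 0, "y": 0, "z": 0.0005, "rx": 0, "ry": 0, "rz": 0, "hand": 0.042}, {"x": 0, "y": 0, "z": 0.0005, "rx": 0, "ry": 0, "rz": 0, "hand": 0.042}, {"x": 0, "y": 0, "z": 0.0005, "rx": 0, "ry": 0, "rz": 0, "hand": 0.042}])

```text
time: 29.9
tool_pos: [0.5653, 0.1828, 0.1223]
ee_rot: [-0.0, 0.75, 0.662, -0.0]
contact_force: [-0.4, -0.8, 3.2]
opening: 0.0424
finger_force: 1.9
```

Contact; now drag with a little more depth.

Emit:
arm_command(steps=[{"x": 0, "y": 0, "z": 0.0002, "rx": 0, "ry": 0, "rz": 0, "hand": 0.042}, {"x": 0, "y": 0, "z": 0.0004, "rx": 0, "ry": 0, "rz": 0, "hand": 0.042}, {"x": -0.001, "y": 0, "z": 0.0004, "rx": 0, "ry": 0, "rz": 0, "hand": 0.042}, {"x": -0.003, "y": 0, "z": 0.0005, "rx": 0, "ry": 0, "rz": 0, "hand": 0.042}, {"x": -0.005, "y": 0, "z": 0.0005, "rx": 0, "ry": 0, "rz": 0, "hand": 0.042}, {"x": -0.007, "y": 0, "z": 0.0005, "rx": 0, "ry": 0, "rz": 0, "hand": 0.042}, {"x": -0.009, "y": 0, "z": 0.0005, "rx": 0, "ry": 0, "rz": 0, "hand": 0.042}, {"x": -0.011, "y": 0, "z": 0.0005, "rx": 0, "ry": 0, "rz": 0, "hand": 0.042}])

```text
time: 30.9
tool_pos: [0.5647, 0.1724, 0.1223]
ee_rot: [0.0, 0.75, 0.661, 0.001]
contact_force: [0.4, 4.4, 6.6]
opening: 0.0418
finger_force: 2.9
```

Run:
```python
from band import *
st()
band('wrist',grab_frame('wrist'),get_calibration('wrist'));band('side',grab_frame('side'),None);band('top',grab_frame('top'),None)
```

```text
t 30.9 stand [0.0528 0.0375 0.1223] F [-0.12  4.43  6.6 ]
side 24 x [0.0681 0.0984] y [-0.0256 -0.0199 -0.0136]
side 23 x [0.0117 0.0427] y [-0.0273 -0.0211 -0.0152]
side 3935 x [-0.1331  0.1095] y [-0.3281 -0.2334 -0.1251]
top 2750 x [-0.129   0.1143] y [-0.2423 -0.1666 -0.0907]
top 35 x [0.0658 0.0962] y [-0.0259 -0.019  -0.0116]
top 11 x [0.0206 0.0424] y [-0.0266 -0.024  -0.0199]
```

Friction off the strip is clearly better (ratio 0.67). A little more pressure.

Emit:
arm_command(steps=[{"x": -0.001, "y": 0, "z": 0.0002, "rx": 0, "ry": 0, "rz": 0, "hand": 0.042}, {"x": -0.002, "y": 0, "z": 0.0004, "rx": 0, "ry": 0, "rz": 0, "hand": 0.042}, {"x": -0.003, "y": 0, "z": 0.0005, "rx": 0, "ry": 0, "rz": 0, "hand": 0.042}, {"x": -0.004, "y": 0, "z": 0.0005, "rx": 0, "ry": 0, "rz": 0, "hand": 0.042}, {"x": -0.005, "y": 0, "z": 0.0005, "rx": 0, "ry": 0, "rz": 0, "hand": 0.042}, {"x": -0.006, "y": 0, "z": 0.0005, "rx": 0, "ry": 0, "rz": 0, "hand": 0.042}, {"x": -0.008, "y": 0, "z": 0.0005, "rx": 0, "ry": 0, "rz": 0, "hand": 0.042}, {"x": -0.01, "y": 0, "z": 0.0005, "rx": 0, "ry": 0, "rz": 0, "hand": 0.042}])

```text
time: 32.05
tool_pos: [0.5639, 0.1628, 0.1223]
ee_rot: [0.0, 0.75, 0.661, 0.001]
contact_force: [0.5, 5.8, 11.2]
opening: 0.042
finger_force: 5.2
```

Run:
```python
from band import *
st()
band('side',grab_frame('side'),None);band('top',grab_frame('top'),None)
```

```text
t 32.05 stand [0.0532 0.0279 0.1223] F [-0.27  5.84 11.16]
side 25 x [0.0646 0.1005] y [-0.0296 -0.0235 -0.0181]
side 29 x [0.014  0.0496] y [-0.0339 -0.0269 -0.0207]
side 3935 x [-0.1331  0.1095] y [-0.3281 -0.2334 -0.1251]
top 2737 x [-0.129   0.1143] y [-0.2424 -0.167  -0.0911]
top 42 x [0.0291 0.0994] y [-0.0324 -0.026  -0.0169]
```

It is moving: the band shifted 6 mm. The finger is now only about 11 mm behind the centre, so I'll reseat further back and then drag.

Emit:
arm_command(steps=[{"x": 0, "y": 0, "z": -0.003, "rx": 0, "ry": 0, "rz": 0, "hand": 0.042}, {"x": 0.01, "y": -0.0005, "z": -0.005, "rx": 0, "ry": 0, "rz": 0, "hand": 0.042}, {"x": 0.022, "y": -0.0005, "z": -0.005, "rx": 0, "ry": 0, "rz": 0, "hand": 0.042}, {"x": 0.022, "y": -0.0005, "z": -0.003, "rx": 0, "ry": 0, "rz": 0, "hand": 0.042}, {"x": 0.022, "y": -0.0005, "z": -0.0015, "rx": 0, "ry": 0, "rz": 0, "hand": 0.042}, {"x": 0.022, "y": -0.0005, "z": -0.0008, "rx": 0, "ry": 0, "rz": 0, "hand": 0.042}, {"x": 0.022, "y": -0.0005, "z": -0.0004, "rx": 0, "ry": 0, "rz": 0, "hand": 0.042}, {"x": 0.022, "y": -0.0005, "z": -0.0004, "rx": 0, "ry": 0, "rz": 0, "hand": 0.042}])

```text
time: 33.15
tool_pos: [0.5648, 0.1839, 0.1222]
ee_rot: [-0.0, 0.75, 0.661, -0.0]
contact_force: [-6.9, 3.1, 14.0]
opening: 0.0419
finger_force: 7.0
```

Emit:
arm_command(steps=[{"x": -0.001, "y": 0, "z": 0, "rx": 0, "ry": 0, "rz": 0, "hand": 0.042}, {"x": -0.003, "y": 0, "z": 0.0001, "rx": 0, "ry": 0, "rz": 0, "hand": 0.042}, {"x": -0.005, "y": 0, "z": 0.0003, "rx": 0, "ry": 0, "rz": 0, "hand": 0.042}, {"x": -0.007, "y": 0, "z": 0.0004, "rx": 0, "ry": 0, "rz": 0, "hand": 0.042}, {"x": -0.009, "y": 0, "z": 0.0005, "rx": 0, "ry": 0, "rz": 0, "hand": 0.042}, {"x": -0.011, "y": 0, "z": 0.0005, "rx": 0, "ry": 0, "rz": 0, "hand": 0.042}, {"x": -0.013, "y": 0, "z": 0.0005, "rx": 0, "ry": 0, "rz": 0, "hand": 0.042}, {"x": -0.015, "y": 0, "z": 0.0005, "rx": 0, "ry": 0, "rz": 0, "hand": 0.042}])

```text
time: 34.15
tool_pos: [0.5641, 0.1697, 0.1223]
ee_rot: [0.0, 0.75, 0.661, 0.001]
contact_force: [-1.6, 7.7, 12.2]
opening: 0.0425
finger_force: 6.3
```

Run:
```python
from band import *
st()
band('side',grab_frame('side'),None);band('top',grab_frame('top'),None)
```

```text
t 34.15 stand [0.0526 0.0348 0.1223] F [-2.54  7.45 12.15]
side 22 x [0.0711 0.1012] y [-0.0403 -0.035  -0.0288]
side 28 x [0.0162 0.054 ] y [-0.0509 -0.0398 -0.0332]
side 3935 x [-0.1331  0.1095] y [-0.3281 -0.2334 -0.1251]
top 2751 x [-0.129   0.1143] y [-0.2424 -0.1668 -0.091 ]
top 33 x [0.0706 0.1005] y [-0.0413 -0.0343 -0.0268]
top 40 x [0.0158 0.0567] y [-0.0458 -0.0384 -0.031 ]
```

Now it moves well with a slight yaw. Continuing.

Emit:
arm_command(steps=[{"x": -0.003, "y": 0, "z": 0, "rx": 0, "ry": 0, "rz": 0, "hand": 0.042}, {"x": -0.006, "y": 0, "z": 0, "rx": 0, "ry": 0, "rz": 0, "hand": 0.042}, {"x": -0.009, "y": 0, "z": 0, "rx": 0, "ry": 0, "rz": 0, "hand": 0.042}, {"x": -0.012, "y": 0, "z": 0, "rx": 0, "ry": 0, "rz": 0, "hand": 0.042}, {"x": -0.015, "y": 0, "z": 0, "rx": 0, "ry": 0, "rz": 0, "hand": 0.042}, {"x": -0.018, "y": 0, "z": 0, "rx": 0, "ry": 0, "rz": 0, "hand": 0.042}, {"x": -0.021, "y": 0, "z": 0, "rx": 0, "ry": 0, "rz": 0, "hand": 0.042}, {"x": -0.024, "y": 0, "z": 0, "rx": 0, "ry": 0, "rz": 0, "hand": 0.042}])

```text
time: 35.25
tool_pos: [0.5613, 0.1458, 0.1223]
ee_rot: [0.0, 0.75, 0.661, 0.001]
contact_force: [-0.2, 8.1, 11.9]
opening: 0.0419
finger_force: 5.9
```

Run:
```python
from band import *
st()
band('side',grab_frame('side'),None);band('top',grab_frame('top'),None)
```

```text
t 35.25 stand [0.0528 0.0107 0.1223] F [-1.25  7.99 11.94]
side 22 x [0.0732 0.1012] y [-0.0479 -0.0417 -0.0355]
side 26 x [0.015  0.0481] y [-0.0566 -0.0494 -0.0419]
side 3935 x [-0.1331  0.1095] y [-0.3281 -0.2334 -0.1251]
top 2678 x [-0.129   0.1143] y [-0.2424 -0.1686 -0.0923]
top 23 x [0.0727 0.0994] y [-0.0489 -0.0439 -0.0384]
top 11 x [0.0206 0.0498] y [-0.0531 -0.0505 -0.0453]
```

Run:
```python
from plan import *
st();s=get_state();print('M',np.round(Rs.T@s['moment'],3));plan(w(.0525,.028,.1223),yaw=th-np.pi/2)
```

```text
t 35.35 stand [0.0528 0.0105 0.1222] F [-1.14  4.79 12.68]
M [ 0.819  0.498 -0.08 ]
d [ 0.0175 -0.0003 -0.    ] rv [ 0.12 -0.1  -0.  ] P [0.563 0.163 0.122]
```

The moment shows nearly all the load on the -x finger (lever -24 mm), hence the yaw. I'll reseat further back, roll slightly to share the load, match the carton's yaw, then twist it straight.

Emit:
arm_command(steps=[{"x": 0, "y": 0, "z": -0.003, "rx": 0, "ry": 0, "rz": 0, "hand": 0.042}, {"x": 0.009, "y": 0, "z": -0.006, "rx": 0.3, "ry": 0, "rz": -4, "hand": 0.042}, {"x": 0.018, "y": 0, "z": -0.006, "rx": 0.3, "ry": 0, "rz": -8, "hand": 0.042}, {"x": 0.018, "y": 0, "z": -0.004, "rx": 0.3, "ry": 0, "rz": -8, "hand": 0.042}, {"x": 0.018, "y": 0, "z": -0.002, "rx": 0.3, "ry": 0, "rz": -8, "hand": 0.042}, {"x": 0.018, "y": 0, "z": -0.001, "rx": 0.3, "ry": 0, "rz": -8, "hand": 0.042}, {"x": 0.018, "y": 0, "z": -0.0006, "rx": 0.3, "ry": 0, "rz": -8, "hand": 0.042}, {"x": 0.018, "y": 0, "z": -0.0006, "rx": 0.3, "ry": 0, "rz": -8, "hand": 0.042}])

```text
time: 36.35
tool_pos: [0.5621, 0.1627, 0.1224]
ee_rot: [-0.002, 0.702, 0.712, -0.002]
contact_force: [-7.5, -2.0, 15.2]
opening: 0.0421
finger_force: 7.7
```

```bash
cat > mm.py <<'E'
from plan import *
st();s=get_state();M=Rs.T@s['moment'];F=Rs.T@s['contact_force'];print('M',np.round(M,3),'lever x',round((-.17*F[0]-M[1])/F[2],4))
E
python3 mm.py
```

```text
t 36.35 stand [0.0515 0.0275 0.1224] F [-7.16 -2.94 15.2 ]
M [-0.52   1.169 -0.084] lever x 0.0031
```

Emit:
arm_command(steps=[{"x": 0, "y": 0, "z": 0, "rx": 0, "ry": 0, "rz": 1.5, "hand": 0.042}, {"x": -0.001, "y": 0, "z": 0, "rx": 0, "ry": 0, "rz": 3, "hand": 0.042}, {"x": -0.002, "y": 0, "z": 0.0001, "rx": 0, "ry": 0, "rz": 4.5, "hand": 0.042}, {"x": -0.004, "y": -0.0005, "z": 0.0003, "rx": 0, "ry": 0, "rz": 6, "hand": 0.042}, {"x": -0.006, "y": -0.0008, "z": 0.0004, "rx": 0, "ry": 0, "rz": 7, "hand": 0.042}, {"x": -0.009, "y": -0.0013, "z": 0.0005, "rx": 0, "ry": 0, "rz": 8, "hand": 0.042}, {"x": -0.012, "y": -0.0017, "z": 0.0005, "rx": 0, "ry": 0, "rz": 8, "hand": 0.042}, {"x": -0.015, "y": -0.0021, "z": 0.0005, "rx": 0, "ry": 0, "rz": 8, "hand": 0.042}])

```text
time: 37.35
tool_pos: [0.5619, 0.1483, 0.1223]
ee_rot: [-0.001, 0.75, 0.661, -0.0]
contact_force: [1.1, 5.3, 9.1]
opening: 0.0423
finger_force: 4.6
```

```bash
cat >> mm.py <<'E'
from band import *
band('side',grab_frame('side'),None);band('top',grab_frame('top'),None)
E
python3 mm.py
```

```text
t 37.35 stand [0.053  0.0133 0.1223] F [0.41 5.35 9.1 ]
M [ 0.853 -0.27   0.069] lever x 0.022
side 26 x [0.0672 0.0992] y [-0.0599 -0.0538 -0.0472]
side 26 x [0.0139 0.0444] y [-0.0626 -0.056  -0.0496]
side 3934 x [-0.1331  0.1095] y [-0.3281 -0.2334 -0.1251]
top 2682 x [-0.129   0.1143] y [-0.2424 -0.1687 -0.0924]
top 88 x [0.0132 0.0973] y [-0.0611 -0.0542 -0.0468]
```

Straightened and moving with the finger. Continue, balancing the roll.

Emit:
arm_command(steps=[{"x": -0.002, "y": 0, "z": 0, "rx": -0.1, "ry": 0, "rz": 0, "hand": 0.042}, {"x": -0.004, "y": 0, "z": 0.0001, "rx": -0.15, "ry": 0, "rz": 0, "hand": 0.042}, {"x": -0.007, "y": 0, "z": 0.0001, "rx": -0.15, "ry": 0, "rz": 0, "hand": 0.042}, {"x": -0.01, "y": 0, "z": 0.0001, "rx": -0.15, "ry": 0, "rz": 0, "hand": 0.042}, {"x": -0.013, "y": 0, "z": 0.0001, "rx": -0.15, "ry": 0, "rz": 0, "hand": 0.042}, {"x": -0.016, "y": 0, "z": 0.0001, "rx": -0.15, "ry": 0, "rz": 0, "hand": 0.042}, {"x": -0.019, "y": 0, "z": 0.0001, "rx": -0.15, "ry": 0, "rz": 0, "hand": 0.042}, {"x": -0.022, "y": 0, "z": 0.0001, "rx": -0.15, "ry": 0, "rz": 0, "hand": 0.042}])

```text
time: 38.45
tool_pos: [0.5591, 0.1265, 0.1223]
ee_rot: [-0.0, 0.75, 0.661, 0.001]
contact_force: [1.1, 6.5, 10.5]
opening: 0.0421
finger_force: 5.4
```

```bash
python3 mm.py
```

```text
t 38.45 stand [ 0.053  -0.0087  0.1223] F [ 0.32  6.56 10.51]
M [1.024 0.052 0.013] lever x -0.0102
side 65 x [0.0127 0.0972] y [-0.0818 -0.0759 -0.0696]
side 3927 x [-0.1331  0.1095] y [-0.3281 -0.2336 -0.1259]
top 2521 x [-0.129   0.1143] y [-0.2428 -0.1733 -0.0967]
top 70 x [0.0127 0.0962] y [-0.0818 -0.0749 -0.0673]
```

Emit:
arm_command(steps=[{"x": -0.003, "y": 0, "z": 0, "rx": 0.05, "ry": 0, "rz": 0, "hand": 0.042}, {"x": -0.006, "y": 0, "z": 0, "rx": 0.05, "ry": 0, "rz": 0, "hand": 0.042}, {"x": -0.009, "y": 0, "z": 0, "rx": 0.05, "ry": 0, "rz": 0, "hand": 0.042}, {"x": -0.012, "y": 0, "z": 0, "rx": 0.05, "ry": 0, "rz": 0, "hand": 0.042}, {"x": -0.015, "y": 0, "z": 0, "rx": 0.05, "ry": 0, "rz": 0, "hand": 0.042}, {"x": -0.018, "y": 0, "z": 0, "rx": 0.05, "ry": 0, "rz": 0, "hand": 0.042}, {"x": -0.021, "y": 0, "z": 0, "rx": 0.05, "ry": 0, "rz": 0, "hand": 0.042}, {"x": -0.024, "y": 0, "z": 0, "rx": 0.05, "ry": 0, "rz": 0, "hand": 0.042}])

```text
time: 39.55
tool_pos: [0.5561, 0.1026, 0.1223]
ee_rot: [-0.001, 0.75, 0.661, 0.0]
contact_force: [1.1, 5.2, 11.1]
opening: 0.0419
finger_force: 5.3
```

```bash
python3 mm.py; python3 -c "
from plan import *
plan(w(.0525,-.05,.1223),yaw=th-np.pi/2)"
```

```text
t 39.55 stand [ 0.0531 -0.0328  0.1223] F [ 0.46  5.34 11.09]
M [ 0.985 -0.135 -0.008] lever x 0.005
side 28 x [0.0493 0.0932] y [-0.1018 -0.0948 -0.0898]
side 25 x [0.0093 0.0381] y [-0.0999 -0.0945 -0.0881]
side 3858 x [-0.1331  0.1095] y [-0.3282 -0.2356 -0.1299]
top 2197 x [-0.129   0.1143] y [-0.2452 -0.1829 -0.111 ]
d [-0.017  -0.0005 -0.0001] rv [-0.04 -0.05 -0.04] P [0.553 0.086 0.122]
```

Emit:
arm_command(steps=[{"x": 0, "y": 0, "z": -0.003, "rx": 0, "ry": 0, "rz": 0, "hand": 0.042}, {"x": 0.006, "y": 0, "z": -0.005, "rx": 0, "ry": 0, "rz": 0, "hand": 0.042}, {"x": 0.012, "y": 0, "z": -0.005, "rx": 0, "ry": 0, "rz": 0, "hand": 0.042}, {"x": 0.012, "y": 0, "z": -0.003, "rx": 0, "ry": 0, "rz": 0, "hand": 0.042}, {"x": 0.012, "y": 0, "z": -0.0015, "rx": 0, "ry": 0, "rz": 0, "hand": 0.042}, {"x": 0.012, "y": 0, "z": -0.0008, "rx": 0, "ry": 0, "rz": 0, "hand": 0.042}, {"x": 0.011, "y": 0, "z": -0.0006, "rx": 0, "ry": 0, "rz": 0, "hand": 0.042}, {"x": 0.009, "y": 0, "z": -0.0005, "rx": 0, "ry": 0, "rz": 0, "hand": 0.042}])

```text
time: 40.65
tool_pos: [0.5567, 0.1117, 0.1223]
ee_rot: [-0.001, 0.75, 0.662, -0.0]
contact_force: [1.2, 4.3, 7.5]
opening: 0.042
finger_force: 3.7
```

Emit:
arm_command(steps=[{"x": -0.002, "y": 0, "z": 0.0001, "rx": 0, "ry": 0, "rz": 0, "hand": 0.042}, {"x": -0.004, "y": 0, "z": 0.0002, "rx": 0, "ry": 0, "rz": 0, "hand": 0.042}, {"x": -0.007, "y": 0, "z": 0.0003, "rx": 0, "ry": 0, "rz": 0, "hand": 0.042}, {"x": -0.01, "y": 0, "z": 0.0004, "rx": 0, "ry": 0, "rz": 0, "hand": 0.042}, {"x": -0.013, "y": 0, "z": 0.0004, "rx": 0, "ry": 0, "rz": 0, "hand": 0.042}, {"x": -0.016, "y": 0, "z": 0.0004, "rx": 0, "ry": 0, "rz": 0, "hand": 0.042}, {"x": -0.019, "y": 0, "z": 0.0004, "rx": 0, "ry": 0, "rz": 0, "hand": 0.042}, {"x": -0.022, "y": 0, "z": 0.0004, "rx": 0, "ry": 0, "rz": 0, "hand": 0.042}])

```text
time: 41.65
tool_pos: [0.5545, 0.0899, 0.1222]
ee_rot: [-0.001, 0.75, 0.661, 0.0]
contact_force: [0.7, 5.8, 9.6]
opening: 0.0422
finger_force: 5.0
```

```bash
python3 mm.py
```

```text
t 41.65 stand [ 0.053  -0.0456  0.1222] F [-0.01  5.81  9.62]
M [ 0.964 -0.117  0.118] lever x 0.0125
side 3848 x [-0.1331  0.1095] y [-0.3282 -0.2357 -0.1231]
top 1983 x [-0.129   0.1122] y [-0.2466 -0.1889 -0.1191]
```

```bash
cat > prof.py <<'E'
from plan import *
Y=np.arange(-.165,-.06,.004)
for n in('side','top'):
    im=grab_frame(n)
    for x in(.025,.08):
        q=proj(n,[w(x,y,.122) for y in Y]).astype('f4');r=cv2.remap(im,q[:,:1],q[:,1:],1)[:,0]
        print(n,x,' '.join(f'{int(-y*1e3)}:{a[0]}' for y,a in zip(Y,r)))
E
python3 prof.py
```

```text
side 0.025 165:17 161:16 157:14 153:15 149:14 145:31 141:70 136:94 132:101 128:106 124:132 120:201 116:175 112:97 108:43 104:40 100:81 96:164 92:195 88:204 84:204 80:203 76:204 72:199 68:155 64:113 60:90
side 0.08 165:15 161:15 157:14 153:18 149:30 145:66 141:82 136:108 132:140 128:183 124:173 120:69 116:30 112:46 108:97 104:162 100:205 96:207 92:207 88:206 84:207 80:207 76:206 72:208 68:208 64:174 60:88
top 0.025 165:54 161:53 157:54 153:54 149:54 145:53 141:52 136:52 132:52 128:48 124:45 120:130 116:252 112:103 108:52 104:58 100:39 96:38 92:40 88:43 84:46 80:49 76:48 72:49 68:52 64:52 60:52
top 0.08 165:40 161:40 157:39 153:36 149:36 145:38 141:39 136:33 132:55 128:191 124:225 120:61 116:46 112:53 108:65 104:50 100:46 96:60 92:54 88:56 84:57 80:61 76:47 72:34 68:52 64:58 60:57
```

Emit:
arm_command(steps=[{"x": -0.001, "y": 0, "z": 0, "rx": -0.08, "ry": 0, "rz": -1, "hand": 0.042}, {"x": -0.003, "y": 0, "z": 0.0001, "rx": -0.1, "ry": 0, "rz": -2, "hand": 0.042}, {"x": -0.005, "y": 0, "z": 0.0002, "rx": -0.1, "ry": 0, "rz": -3, "hand": 0.042}, {"x": -0.007, "y": 0, "z": 0.0002, "rx": -0.1, "ry": 0, "rz": -4, "hand": 0.042}, {"x": -0.009, "y": 0, "z": 0.0002, "rx": -0.1, "ry": 0, "rz": -5, "hand": 0.042}, {"x": -0.011, "y": 0, "z": 0.0002, "rx": -0.1, "ry": 0, "rz": -6, "hand": 0.042}, {"x": -0.013, "y": 0, "z": 0.0002, "rx": -0.1, "ry": 0, "rz": -6, "hand": 0.042}, {"x": -0.015, "y": 0, "z": 0.0002, "rx": -0.1, "ry": 0, "rz": -6, "hand": 0.042}])

```text
time: 42.85
tool_pos: [0.5527, 0.0751, 0.1222]
ee_rot: [-0.0, 0.714, 0.7, 0.001]
contact_force: [0.9, 6.5, 13.2]
opening: 0.042
finger_force: 6.5
```

```bash
python3 mm.py|head -2; python3 prof.py
```

```text
t 42.85 stand [ 0.0531 -0.0605  0.1222] F [ 0.03  6.55 13.22]
M [ 1.191  0.235 -0.016] lever x -0.0182
side 0.025 165:16 161:22 157:50 153:99 149:107 145:105 141:120 136:172 132:179 128:109 124:42 120:30 116:76 112:161 108:207 104:209 100:208 96:207 92:206 88:207 84:203 80:177 76:125 72:99 68:96 64:95 60:83
side 0.08 165:23 161:54 157:91 153:108 149:113 145:133 141:200 136:180 132:105 128:44 124:37 120:85 116:183 112:211 108:212 104:209 100:210 96:210 92:208 88:208 84:209 80:203 76:170 72:81 68:41 64:22 60:14
top 0.025 165:53 161:54 157:53 153:53 149:54 145:50 141:47 136:118 132:229 128:85 124:54 120:53 116:38 112:35 108:41 104:43 100:43 96:47 92:48 88:50 84:52 80:53 76:52 72:52 68:52 64:53 60:54
top 0.08 165:39 161:39 157:39 153:37 149:34 145:37 141:134 136:237 132:127 128:48 124:39 120:40 116:53 112:58 108:56 104:56 100:54 96:78 92:116 88:38 84:56 80:58 76:58 72:57 68:58 64:61 60:62
```

Centre is at about -84 mm. 9 mm more, then lift off.

Emit:
arm_command(steps=[{"x": -0.0015, "y": 0, "z": 0, "rx": 0.08, "ry": 0, "rz": 0, "hand": 0.042}, {"x": -0.003, "y": -0.0003, "z": 0, "rx": 0.1, "ry": 0, "rz": 0, "hand": 0.042}, {"x": -0.0045, "y": -0.0005, "z": 0, "rx": 0.1, "ry": 0, "rz": 0, "hand": 0.042}, {"x": -0.006, "y": -0.0006, "z": 0, "rx": 0.1, "ry": 0, "rz": 0, "hand": 0.042}, {"x": -0.0075, "y": -0.0008, "z": 0, "rx": 0.1, "ry": 0, "rz": 0, "hand": 0.042}, {"x": -0.009, "y": -0.001, "z": 0, "rx": 0.1, "ry": 0, "rz": 0, "hand": 0.042}, {"x": -0.01, "y": -0.001, "z": 0, "rx": 0.1, "ry": 0, "rz": 0, "hand": 0.042}, {"x": -0.01, "y": -0.001, "z": 0, "rx": 0.1, "ry": 0, "rz": 0, "hand": 0.042}])

```text
time: 44.05
tool_pos: [0.5516, 0.0651, 0.1222]
ee_rot: [-0.0, 0.714, 0.7, 0.0]
contact_force: [1.0, 5.2, 12.1]
opening: 0.0418
finger_force: 6.4
```

```bash
python3 mm.py|head -2; python3 prof.py | grep top
```

```text
t 44.05 stand [ 0.0532 -0.0706  0.1222] F [ 0.38  5.24 12.05]
M [ 1.031 -0.072  0.051] lever x 0.0006
top 0.025 165:51 161:52 157:53 153:48 149:61 145:175 141:120 136:55 132:50 128:40 124:38 120:43 116:45 112:41 108:48 104:50 100:50 96:52 92:53 88:52 84:53 80:53 76:54 72:54 68:54 64:55 60:55
top 0.08 165:40 161:39 157:32 153:50 149:165 145:196 141:76 136:39 132:44 128:59 124:60 120:55 116:56 112:55 108:94 104:136 100:36 96:56 92:57 88:59 84:59 80:61 76:61 72:61 68:60 64:62 60:62
```

Centre is 9 mm past the edge. Lift off.

Emit:
arm_command(steps=[{"x": 0, "y": 0, "z": -0.02, "rx": 0, "ry": 0, "rz": 0, "hand": 0.042}, {"x": 0, "y": 0, "z": -0.06, "rx": 0, "ry": 0, "rz": 0, "hand": 0.042}, {"x": 0.03, "y": 0, "z": -0.1, "rx": 0, "ry": 0, "rz": 0, "hand": 0.042}, {"x": 0.08, "y": 0, "z": -0.13, "rx": 0, "ry": 0, "rz": 0, "hand": 0.042}, {"x": 0.13, "y": 0, "z": -0.13, "rx": 0, "ry": 0, "rz": 0, "hand": 0.042}, {"x": 0.18, "y": 0, "z": -0.13, "rx": 0, "ry": 0, "rz": 0, "hand": 0.042}, {"x": 0.2, "y": 0, "z": -0.13, "rx": 0, "ry": 0, "rz": 0, "hand": 0.042}, {"x": 0.2, "y": 0, "z": -0.13, "rx": 0, "ry": 0, "rz": 0, "hand": 0.042}])

```text
time: 45.25
tool_pos: [0.5543, 0.2651, 0.2506]
ee_rot: [-0.001, 0.714, 0.7, -0.002]
contact_force: [0.0, -0.2, 1.3]
opening: 0.0422
finger_force: 0.0
```

Run:
```python
from plan import *
st();snap('side','s9.png');snap('top','t9.png')
a=cv2.imread('pics/s9.png')[130:270,190:310];b=cv2.imread('pics/t9.png')[165:265,188:322]
o=np.zeros((467,800,3),np.uint8);o[:,:400]=cv2.resize(a,(400,467),interpolation=2);o[:299,400:]=cv2.resize(b,(400,299),interpolation=2)
cv2.imwrite('pics/c9.png',o)
```

```text
t 45.25 stand [0.0309 0.1281 0.2506] F [ 0.05 -0.23  1.29]
```

View pics/c9.png

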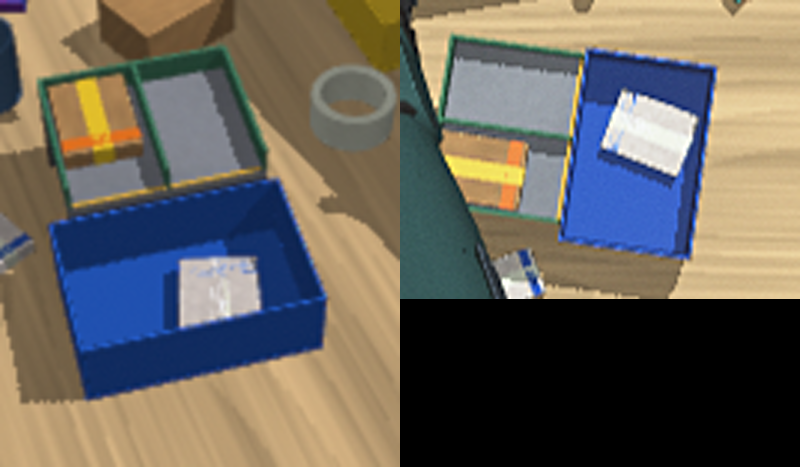

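The white carton lies in the tote (top crop (650,132)), the tote is still at the edge and the brown carton is in place. I'll let it settle and check that it is at rest and where it lies.

Emit:
arm_command(steps=[{"x": 0, "y": 0, "z": 0, "rx": 0, "ry": 0, "rz": 0, "hand": 0.042}, {"x": 0, "y": 0, "z": 0, "rx": 0, "ry": 0, "rz": 0, "hand": 0.042}, {"x": 0, "y": 0, "z": 0, "rx": 0, "ry": 0, "rz": 0, "hand": 0.042}, {"x": 0, "y": 0, "z": 0, "rx": 0, "ry": 0, "rz": 0, "hand": 0.042}, {"x": 0, "y": 0, "z": 0, "rx": 0, "ry": 0, "rz": 0, "hand": 0.042}, {"x": 0, "y": 0, "z": 0, "rx": 0, "ry": 0, "rz": 0, "hand": 0.042}, {"x": 0, "y": 0, "z": 0, "rx": 0, "ry": 0, "rz": 0, "hand": 0.042}, {"x": 0, "y": 0, "z": 0, "rx": 0, "ry": 0, "rz": 0, "hand": 0.042}])

```text
time: 46.35
tool_pos: [0.5545, 0.2646, 0.251]
ee_rot: [-0.001, 0.714, 0.7, -0.001]
contact_force: [0.2, 0.1, 1.1]
opening: 0.042
finger_force: 0.0
```

Run:
```python
from plan import *
g=lambda im:cv2.cvtColor(im,cv2.COLOR_BGR2GRAY).astype(int)
for n,f in(('top','t9'),('side','s9')):
    snap(n,f+'b.png');a=cv2.imread(f'pics/{f}.png');b=cv2.imread(f'pics/{f}b.png')
    for im in(a,b):
        h=cv2.cvtColor(im,cv2.COLOR_BGR2HSV);m=((h[...,1]<60)&(h[...,2]>130)).astype(np.uint8)
        k,L,S_,C=cv2.connectedComponentsWithStats(m)
        for i in range(1,k):
            q=sf(ray(n,[C[i]],.03)[0])
            if S_[i,4]>100 and abs(q[0])<.13 and -.26<q[1]<-.08:
                r=cv2.minAreaRect(np.argwhere(L==i)[:,::-1].astype('f4').copy());c=np.array([sf(p) for p in ray(n,cv2.boxPoints(r),.04)])
                print(n,S_[i,4],'centre',np.round(q[:2],3),'sides',np.round([np.linalg.norm(c[0]-c[1]),np.linalg.norm(c[1]-c[2])],3))
# tote rim blue edge vs t4 picture
a=cv2.imread('pics/t4.png');b=cv2.imread('pics/t9b.png')
def bl(im):
    h=cv2.cvtColor(im,cv2.COLOR_BGR2HSV);m=((h[...,0]>100)&(h[...,0]<125)&(h[...,1]>120)).astype(np.uint8);k,L,S_,C=cv2.connectedComponentsWithStats(m);i=1+S_[1:,4].argmax()
    v,u=np.nonzero(L==i);r=cv2.minAreaRect(np.c_[u,v].astype('f4'));return r
print(bl(a),bl(b))
```

```text
top 584 centre [ 0.026 -0.182] sides [0.086 0.11 ]
top 584 centre [ 0.026 -0.182] sides [0.086 0.11 ]
side 414 centre [ 0.029 -0.174] sides [0.085 0.084]
side 414 centre [ 0.029 -0.174] sides [0.085 0.084]
((267.2952575683594, 216.0067138671875), (44.40424346923828, 65.0676040649414), 8.426968574523926) ((267.2952575683594, 216.0067138671875), (44.40424346923828, 65.0676040649414), 8.426968574523926)
```

The carton is flat on the tote floor and at rest; the tote has not moved. Handing in.

```bash
python3 -c "
from workcell import *
print(close_job())"
```

```text
the job is handed in; nothing more can be done
None
```

The job is handed in after about 46 s: at the last check the tote sat snug and square against the stand, the white carton lay flat and still inside it, and the brown carton was still in its lane; the hand-in returned no verdict.

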